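Sort amber sample tubes by length into a lidded storage box

TASK

With the thin blade of the opening tool under its tab, lever up the cover of the blue storage box, and swing it fully open. Lay every amber tube from the bench flat in the row of the box that matches its length (short, medium or long), across the row and not on top of another. Once all are in, close the cover fully; leave the opening tool lying on its mat, and do not disturb the jar and the tip box.

Things in the scene. Friction and masses are not known exactly. Their poses are not given: they have to be found in the camera images.
- box: Blue storage box, fixed: 130 mm along its x, 252 along y, outer walls 46 mm high, 5 thick. Origin: centre of the underside. Inner floor 22 mm above the bench. Two dividing walls, 4 mm thick, 16 mm above the floor, at y = -19 and +63 mm, make three rows that run along x (inside x -60 to +60 mm). The cover is hinged along the +x side; -x is the front.
- lid (a joint): Hinge of the cover, rad: 0 closed (at the start), 2.0 fully open, leaning back past upright; stiff: the cover stays where it is left; 1 to 2 N at the tab move it. The cover is a clear plate with a grey rim, 5 mm thick, 100 g, 130 mm from hinge to front edge, 252 mm wide; closed, its underside is 46 mm above the bench.
- lid_tab (a point): Middle of the grey tab on the cover's front edge, 137 mm from the hinge line; 90 mm wide, 5 mm thick, jutting 14 mm beyond the front wall. Closed, its underside is 46 mm above the bench, leaving a slot 10 mm high and 14 mm deep above the block, open to the front and sides, for the blade. x points to the hinge, z is the cover's outer face.
- lid_hinge (a point): Middle of the hinge line, 65 mm along +x from the box's origin, 48.5 mm above the bench; axes as the box's, the hinge line runs along y.
- box_ledge (a point): Middle of the top of the block on the box's front, under the tab: 72 mm along the box's -x from its origin, 36 mm above the bench. The block juts 14 mm from the front wall and is 90 mm wide along y.
- row_short (a point): Middle of the floor of the row for short tubes: at y = +93 mm in the box, 22 mm above the bench; 56 mm wide along the box's y, 120 mm along x. Axes as the box's. Tubes lie across it, their length along y; two go side by side, for instance at x = -28 and +28 mm.
- row_medium (a point): Middle of the floor of the row for medium tubes: at y = +22 mm in the box, 22 mm above the bench; 78 mm wide along the box's y, 120 mm along x. Axes as the box's. Tubes lie across it, their length along y; two go side by side, for instance at x = -28 and +28 mm.
- row_long (a point): Middle of the floor of the row for long tubes: at y = -71 mm in the box, 22 mm above the bench; 100 mm wide along the box's y, 120 mm along x. Axes as the box's. Tubes lie across it, their length along y; two go side by side, for instance at x = -28 and +28 mm.
- tool: Opening tool, loose, 60 g: black handle 80 x 16 x 16 mm along its x, with a flat steel blade 60 mm long, 14 mm wide (y), 3 mm thick (z) ahead of it at mid-height. Origin: centre of the handle; the blade points to +x. At the start it lies on the mat, blade flat.
- tool_tip (a point): Middle of the blade's end, 100 mm along +x from the tool's origin.
- mat: Green mat, fixed, 200 x 110 x 4 mm, the tool's place. Origin: centre of the underside; x along its 200 mm side.
- jar: Bystander: white-capped jar, 56 mm wide, 75 mm high, near the box. Origin at its underside.
- tip_rack: Bystander: pipette-tip box, 85 x 120 x 57 mm, grey with an orange top, near the tubes. Origin at its underside.
- short_a: Short amber tube, loose, may be absent (None); black six-sided cap; 44 mm long over all, 13 mm thick (15 over the cap's corners), 12 g, lying on the bench. Origin: middle of its length, on its axis (6.5 mm above what it lies on); x along its length to the cap, the last 11 mm. y, z turn about x as it rolls.
- short_b: Short amber tube, loose, may be absent (None); black six-sided cap; 44 mm long over all, 13 mm thick (15 over the cap's corners), 12 g, lying on the bench. Origin: middle of its length, on its axis (6.5 mm above what it lies on); x along its length to the cap, the last 11 mm. y, z turn about x as it rolls.
- medium_a: Medium amber tube, loose, may be absent (None); black six-sided cap; 66 mm long over all, 13 mm thick (15 over the cap's corners), 16 g, lying on the bench. Origin: middle of its length, on its axis (6.5 mm above what it lies on); x along its length to the cap, the last 11 mm. y, z turn about x as it rolls.
- medium_b: Medium amber tube, loose, may be absent (None); black six-sided cap; 66 mm long over all, 13 mm thick (15 over the cap's corners), 16 g, lying on the bench. Origin: middle of its length, on its axis (6.5 mm above what it lies on); x along its length to the cap, the last 11 mm. y, z turn about x as it rolls.
- long_a: Long amber tube, loose, may be absent (None); black six-sided cap; 88 mm long over all, 13 mm thick (15 over the cap's corners), 20 g, lying on the bench. Origin: middle of its length, on its axis (6.5 mm above what it lies on); x along its length to the cap, the last 11 mm. y, z turn about x as it rolls.
- long_b: Long amber tube, loose, may be absent (None); black six-sided cap; 88 mm long over all, 13 mm thick (15 over the cap's corners), 20 g, lying on the bench. Origin: middle of its length, on its axis (6.5 mm above what it lies on); x along its length to the cap, the last 11 mm. y, z turn about x as it rolls.

How it is judged (in metres and radians):
On the way, in this order (a step that is already met when the one before it is completed fails the run):
1. the cover is levered up with the blade touching it (value of joint lid above 0.2 rad and contact force between tool and lid above 0.1 N), for 0.1 s.
2. the cover is swung open, past upright (value of joint lid above 1.75 rad), for 0.2 s.
3. with the cover open, every tube lies in its matching row (y of short_a in the frame of box between 0.08 and 0.106 m and x of short_a in the frame of box between -0.058 and 0.058 m and z of short_a in the frame of box between 0.02 and 0.034 m and angle between the x axis of each of short_a, short_b, medium_a, medium_b, long_a, long_b and the y axis of box, either way round below 0.3 rad and y of short_b in the frame of box between 0.08 and 0.106 m and x of short_b in the frame of box between -0.058 and 0.058 m and z of short_b in the frame of box between 0.02 and 0.034 m and y of medium_a in the frame of box between -0.002 and 0.046 m and x of medium_a in the frame of box between -0.058 and 0.058 m and z of medium_a in the frame of box between 0.02 and 0.034 m and y of medium_b in the frame of box between -0.002 and 0.046 m and x of medium_b in the frame of box between -0.058 and 0.058 m and z of medium_b in the frame of box between 0.02 and 0.034 m and y of long_a in the frame of box between -0.106 and -0.036 m and x of long_a in the frame of box between -0.058 and 0.058 m and z of long_a in the frame of box between 0.02 and 0.034 m and y of long_b in the frame of box between -0.106 and -0.036 m and x of long_b in the frame of box between -0.058 and 0.058 m and z of long_b in the frame of box between 0.02 and 0.034 m and value of joint lid above 1 rad), for 0.2 s.
At the end, for the whole second after the job is handed in: Every tube lies flat on the floor of its matching row (middle 15 mm or more inside the row's walls, within 0.3 rad of across the row, not stacked); cover shut to within 0.06 rad; tool flat on the mat, its handle's middle over it; all at rest (y of short_a in the frame of box between 0.08 and 0.106 m and x of short_a in the frame of box between -0.058 and 0.058 m and z of short_a in the frame of box between 0.02 and 0.034 m and angle between the x axis of each of short_a, short_b, medium_a, medium_b, long_a, long_b and the y axis of box, either way round below 0.3 rad and y of short_b in the frame of box between 0.08 and 0.106 m and x of short_b in the frame of box between -0.058 and 0.058 m and z of short_b in the frame of box between 0.02 and 0.034 m and y of medium_a in the frame of box between -0.002 and 0.046 m and x of medium_a in the frame of box between -0.058 and 0.058 m and z of medium_a in the frame of box between 0.02 and 0.034 m and y of medium_b in the frame of box between -0.002 and 0.046 m and x of medium_b in the frame of box between -0.058 and 0.058 m and z of medium_b in the frame of box between 0.02 and 0.034 m and y of long_a in the frame of box between -0.106 and -0.036 m and x of long_a in the frame of box between -0.058 and 0.058 m and z of long_a in the frame of box between 0.02 and 0.034 m and y of long_b in the frame of box between -0.106 and -0.036 m and x of long_b in the frame of box between -0.058 and 0.058 m and z of long_b in the frame of box between 0.02 and 0.034 m and value of joint lid below 0.06 rad and x of tool in the frame of mat between -0.095 and 0.095 m and y of tool in the frame of mat between -0.055 and 0.055 m and z of tool in the frame of mat between 0.004 and 0.02 m and linear speed of each of short_a, short_b, medium_a, medium_b, long_a, long_b, tool below 0.03 m/s); the robot touches nothing.
It fails at once if the jar or the tip box is moved over 4 cm or tipped ((distance of jar from where it was at the start of the episode above 0.04 m or angle between jar's own z axis and vertical above 0.5 rad) or (distance of tip_rack from where it was at the start of the episode above 0.04 m or angle between tip_rack's own z axis and vertical above 0.5 rad)).
Of short_a, short_b, medium_a, medium_b, long_a, long_b only 4 to 6 are there at a start; the rules pass over those that are not, and their reading is None.
At some moment in a run one of short_a, short_b, medium_a, medium_b, long_a, long_b may be knocked a few centimetres aside while the robot is not near it.
Once in a run the grip may slacken for a moment while it holds something.
It also fails if it takes over 210 s, if anything falls off the work surface, if the arm or the gripper's body presses on something with over 40 N, if the wrist force passes 120 N, or if a joint passes its speed limit or range.

ROBOT

A 7-joint arm with a two-finger parallel gripper is mounted at the origin on the work surface. World frame = base frame: x ahead of the robot, y to its left, z up, the work surface at z = 0. Lengths are in m, angles in degrees, forces in N, time in s.
With the tool pointing down it reaches from about 0.425 to 0.925 m from the base axis. Payload 6.8 kg.
Tool frame: the origin (TCP) lies at the centre of the arm's flange, where the gripper is bolted on; the fingertips stand 173 mm ahead of it and the grasp point (between the pads) lies 155 mm ahead of it; z points along the fingers, y is the line along which they close (so a half turn about z gives the same grasp; the last joint's range is limited). The gripper opens to 85 mm and grips with 20 to 120 N. Pads are 22 mm wide; open, the fingers measure 114 mm over their backs; the gripper's body (76 mm by 85 mm) begins 54 mm behind the grasp point. The pads swing forward as they close: fully open they stand 13 mm farther back than shut.
Start: joints at [-81.595, 27.33, 1.283, 89.118, -0.659, 63.558, -4.761], TCP at [0.17, 0.653, 0.405] pointing down, gripper open.
Joint ranges: [-169.35, 169.35], [-19.33, 120.38], [-80.79, 83.38], [13.8, 139.57], [-78.32, 258.32], [9.67, 109.79], [-169.56, 169.56]. Speed limits (degrees/s): [136.94, 136.94, 180, 180, 180, 180, 180].

INTERFACE

Orientations are given as [roll, pitch, yaw] about the fixed x, y, z axes, in that order (R = Rz(yaw) Ry(pitch) Rx(roll)).
In Python, from cell import observe, read_camera, camera_info, sign_off gives the robot as it stands.
- The arm moves only by the tool servo_tool, never from a script. Its argument "plan" is a list that holds one entry, the list of rows, each a list of 7 numbers: the shift along the tool's x, y, z in cm, then the turn, a rotation vector about the tool's x, y, z in rad, then the closure, from 0 (fully open) to 1 (shut). A call has 1 to 5 rows; each row is the pose to reach, as a shift and turn from the pose commanded when the call began, along the tool's axes at that moment; what a row does not reach only later rows make up. A row lasts 1/10 s, in which the tool goes at most 50 mm and 8.59 degrees, less where a joint would pass 70% of its speed; a pose out of reach is approached as far as the arm can. A call with a gripper value outside its range is refused whole. The fingers move at their own pace and stop on an object; "grip_force" is the grip in N (left out, the last holds). Time passes only in rows, so rows that repeat a pose let the fingers close. It gives the time, the measured TCP pose, the force, the opening and the grip force at its end, in the units of the state.
- observe(): the state, without advancing time (a new reading comes with each control period).
- read_camera(name): name is "scene" or "top"; returns the picture (420x560x3 uint8, red, green, blue); there is no depth.
- camera_info(name): a dict with "fx", "fy", "cx", "cy" (pixels), "world_to_cam" (4x4, takes a point from world to camera coordinates). Camera axes: x right, y down, z forward; pixel columns grow to the right and rows downward; lengths in m; the calibration is good to about 2 mm. A picture is of the moment at which its call begins. camera_info takes no time and is no camera call.
- sign_off(): hands the job in; it is judged then, once.
The state is a dict: "t": time; "joint_positions": joint angles; "qvel": joint speeds; "tau": joint torques, N m; "tool_pos": TCP position; "orientation": TCP orientation; "ft_force": force on the tool from outside, world axes, zero at the start; "wrist_torque": the same for the moment, N m; "grip_width": finger opening in m; "grasp_force": force on a finger pad.
Only numpy, scipy, OpenCV 4.12 (cv2) and the standard library are available. Lean on these libraries where they do the work, as an engineer would, in place of code of your own. Each camera call takes 0.05 s, during which the arm holds its last target. There are 200 camera calls.

## Working session

There is one attempt and no reset: what is moved stays moved. The work goes in short steps, Python scripts to look and compute and a tool call to move; the robot and the scene stay as the last step left them, time stands still between calls to the robot, and variables do not carry over. Pictures are saved under pics/ and viewed, at most 14 in all, crops included, and the job is handed in when it is done.

Besides the shell and the picture viewer there is one more tool, called after "Emit:" in YAML: its name, and indented under it one key for each argument. servo_tool: Moves the arm, as the interface text tells. Its arguments: {"type":"object","properties":{"plan":{"type":"array","items":{"type":"array","items":{"type":"array","items":{"type":"number"}}}},"grip_force":{"type":"number"}},"required":["plan"]}

```bash
ls; mkdir -p pics; cat > h.py <<'E'
import numpy as np, cv2
from cell import observe, read_camera, camera_info, sign_off
from scipy.spatial.transform import Rotation as R
def ray(cam,u,v,z):
    c=camera_info(cam); T=np.linalg.inv(np.array(c["world_to_cam"]))
    d=T[:3,:3]@np.array([(u-c["cx"])/c["fx"],(v-c["cy"])/c["fy"],1]); o=T[:3,3]
    return o+d*(z-o[2])/d[2]
def proj(cam,p):
    c=camera_info(cam); q=np.array(c["world_to_cam"])@np.append(p,1)
    return np.array([c["fx"]*q[0]/q[2]+c["cx"],c["fy"]*q[1]/q[2]+c["cy"]])
def snap(cam,name):
    im=read_camera(cam)[:,:,::-1].copy(); cv2.imwrite(f"pics/{name}.png",im); return im
def pose():
    s=observe(); return np.array(s["tool_pos"]),R.from_euler("xyz",s["orientation"],degrees=True),s
E
python3 - <<'E'
from h import *
s=observe();print({k:np.round(v,3) for k,v in s.items()})
for c in("top","scene"):
    im=snap(c,c+"0"); i=camera_info(c);print(c,i["fx"],np.linalg.inv(np.array(i["world_to_cam"])).round(3).tolist())
E
```

```text
pics
{'t': np.float64(0.0), 'joint_positions': array([-81.593,  27.374,   1.28 ,  89.178,  -0.66 ,  63.558,  -4.761]), 'qvel': array([-0.031, -0.056,  0.052, -0.093, -0.04 ,  0.124,  0.002]), 'tau': array([-1.0000e-03, -5.9644e+01,  1.6080e+00, -2.8121e+01,  1.2000e-02,
        9.0000e-03, -0.0000e+00]), 'tool_pos': array([0.17 , 0.653, 0.404]), 'orientation': array([-1.79897e+02,  7.00000e-03,  1.65401e+02]), 'ft_force': array([ 0.229, -0.627, -0.548]), 'wrist_torque': array([-0.023, -0.002,  0.057]), 'grasp_force': np.float64(0.0), 'grip_width': np.float64(0.085)}
top 395.356618811242 [[0.019, -0.991, 0.131, 0.426], [-1.0, -0.018, 0.014, 0.025], [-0.012, -0.131, -0.991, 0.954], [0.0, 0.0, 0.0, 1.0]]
scene 420.28993612218295 [[-0.205, 0.539, -0.817, 1.514], [0.979, 0.125, -0.162, 0.213], [0.015, -0.833, -0.553, 0.713], [0.0, 0.0, 0.0, 1.0]]
```

View pics/top0.png

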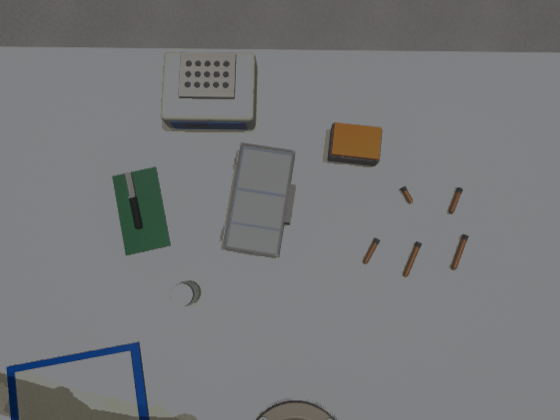

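View pics/scene0.png

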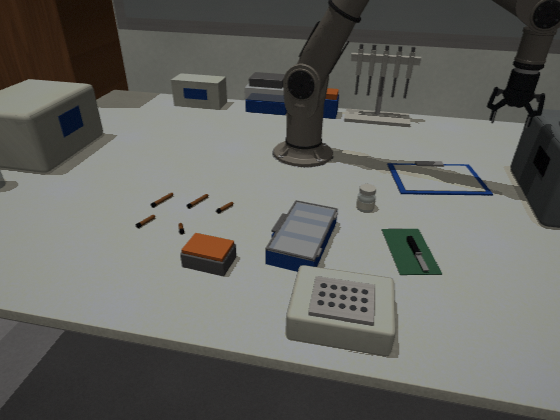

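Top view: box lid at about (260,200) with its tab at the right, (289,204), so the front faces world −y. The tool is on the mat (136,212) with the blade pointing up, and five tubes lie at (407,195), (456,200), (371,251), (412,259) and (460,252). The jar is at (182,293) and the tip box at (356,143).

```bash
cat >> h.py <<'E'
def tubes(im,cam="top",z=0.0065,roi=None):
    """amber blobs -> centre, unit axis to cap, length"""
    hsv=cv2.cvtColor(im,cv2.COLOR_BGR2HSV); gray=im.max(2).astype(int)
    m=cv2.inRange(hsv,(3,110,40),(22,255,255)); out=[]
    n,l,st,ce=cv2.connectedComponentsWithStats(m)
    for i in range(1,n):
        if not 12<st[i,4]<400: continue
        ys,xs=np.nonzero(l==i); P=np.array([ray(cam,u,v,z)[:2] for u,v in zip(xs,ys)])
        c=P.mean(0); w,V=np.linalg.eigh(np.cov(P.T)); a=V[:,1]; t=(P-c)@a
        L=t.max()-t.min()
        d=[]
        for s in(1,-1):
            u,v=proj(cam,np.append(c+s*a*(L/2+.006),z)).astype(int); d.append(gray[v,u])
        if d[1]<d[0]: a=-a
        cap=c+a*(L/2); mid=cap+a*.011-a*(L+.011)/2
        out.append(dict(mid=mid,ax=a,L=L+.011,px=ce[i],n=st[i,4],d=d))
    return out
E
python3 - <<'E'
from h import *
im=cv2.imread("pics/top0.png"); 
for t in tubes(im): print({k:np.round(v,3) for k,v in t.items()}, np.degrees(np.arctan2(t["ax"][1],t["ax"][0])).round())
# scene cross-check
print("scene")
for t in tubes(cv2.imread("pics/scene0.png"),"scene"): print({k:np.round(v,3) for k,v in t.items()})
hsv=cv2.cvtColor(im,cv2.COLOR_BGR2HSV)
g=cv2.inRange(hsv,(45,90,30),(90,255,255)); g=cv2.morphologyEx(g,cv2.MORPH_CLOSE,np.ones((15,15)))
c=max(cv2.findContours(g,0,2)[0],key=cv2.contourArea); r=cv2.minAreaRect(c); print("mat",r)
print("mat c",ray("top",*r[0],.004),[ray("top",*p,.004)[:2].round(3).tolist() for p in cv2.boxPoints(r)])
mk=np.zeros_like(g);cv2.drawContours(mk,[c],-1,255,-1); mk=cv2.erode(mk,np.ones((5,5)))
for nm,sel,z in(("handle",(im.max(2)<45)&(mk>0),.02),("blade",(hsv[...,1]<70)&(im.max(2)>80)&(mk>0),.0135)):
    ys,xs=np.nonzero(sel); P=np.array([ray("top",u,v,z)[:2] for u,v in zip(xs,ys)]); 
    q=cv2.minAreaRect(P.astype(np.float32)*1000); print(nm,len(xs),P.mean(0).round(4),q, cv2.boxPoints(q).round(0).tolist())
cv2.imwrite("pics/c0.png",np.hstack([cv2.resize(im[130:280,210:310],(400,600),interpolation=2),cv2.resize(im[160:260,105:171],(396,600),interpolation=2)]))
E
```

```text
{'mid': array([ 0.597, -0.262]), 'ax': array([0.882, 0.471]), 'L': np.float64(0.041), 'px': array([407.897, 196.385]), 'n': np.int32(39), 'd': array([131,  55])} 28.0
{'mid': array([ 0.588, -0.38 ]), 'ax': array([ 0.925, -0.379]), 'L': np.float64(0.061), 'px': array([454.818, 201.212]), 'n': np.int32(66), 'd': array([66, 52])} -22.0
{'mid': array([ 0.463, -0.384]), 'ax': array([ 0.929, -0.371]), 'L': np.float64(0.086), 'px': array([458.794, 253.422]), 'n': np.int32(102), 'd': array([115,  46])} -22.0
{'mid': array([ 0.461, -0.175]), 'ax': array([ 0.883, -0.47 ]), 'L': np.float64(0.061), 'px': array([370.041, 252.176]), 'n': np.int32(74), 'd': array([93, 59])} -28.0
{'mid': array([ 0.443, -0.271]), 'ax': array([ 0.916, -0.402]), 'L': np.float64(0.084), 'px': array([411.02 , 260.743]), 'n': np.int32(101), 'd': array([115,  52])} -24.0
scene
{'mid': array([-0.766,  0.033]), 'ax': array([0.998, 0.066]), 'L': np.float64(0.205), 'px': array([331.477,  93.367]), 'n': np.int32(128), 'd': array([94, 58])}
{'mid': array([ 0.46 , -0.382]), 'ax': array([ 0.932, -0.362]), 'L': np.float64(0.084), 
[... 622 characters left out ...]
.453]), 'L': np.float64(0.038), 'px': array([180.35, 225.85]), 'n': np.int32(20), 'd': array([154,  18])}
mat ((140.538330078125, 210.81459045410156), (80.26600646972656, 44.36955642700195), 79.87532806396484)
mat c [0.54611534 0.38338658 0.004     ] [[0.633, 0.461], [0.655, 0.354], [0.461, 0.308], [0.44, 0.412]]
handle 240 [0.5388 0.3887] ((538.9415893554688, 388.7234802246094), (76.3519287109375, 18.133621215820312), 15.110699653625488) [[500.0, 388.0], [504.0, 370.0], [578.0, 390.0], [573.0, 407.0]]
blade 132 [0.6035 0.4101] ((603.7553100585938, 410.0904541015625), (51.93547821044922, 16.195363998413086), 12.851279258728027) [[577.0, 412.0], [580.0, 396.0], [631.0, 408.0], [627.0, 424.0]]
```

View pics/c0.png

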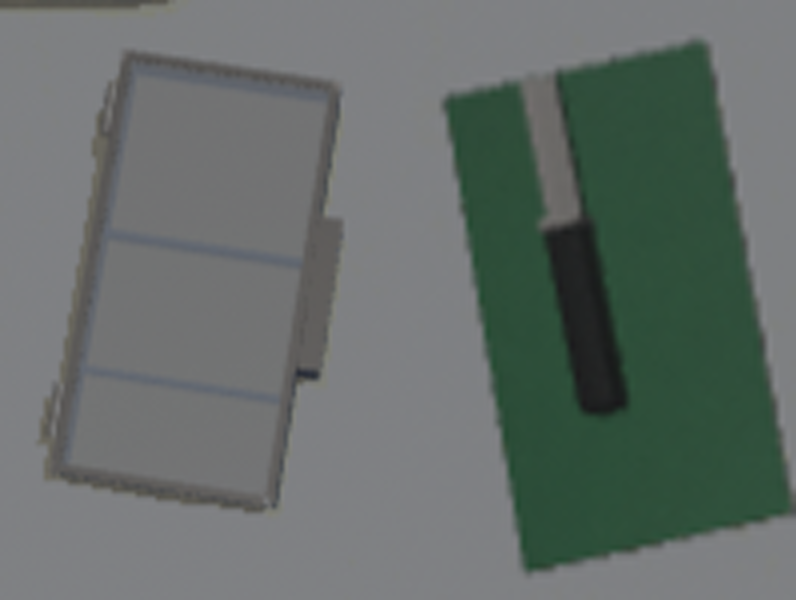

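The crop shows the lid corners at about (242,143), (295,151), (279,257) and (222,250) in full-image pixels, the tab along x≈293, and the tool handle and blade clear of other things. The two views agree on the tubes to within 4 mm.

```bash
cat >> h.py <<'E'
import json,os
GP=0.155
def down(yaw_deg): # tool pointing down, tool y (closing axis) along world heading yaw_deg+... : R = Rz(yaw) Rx(180)
    return R.from_euler("xyz",[180,0,yaw_deg],degrees=True)
def load():
    if os.path.exists("cmd.json"):
        d=json.load(open("cmd.json")); return np.array(d[0]),R.from_quat(d[1])
    p,r,s=pose(); return p,r
def check():
    p,r,s=pose(); cp,cr=load()
    print("t",round(s["t"],2),"tcp",p.round(4),"rpy",np.round(s["orientation"],1),"F",np.round(s["ft_force"],1),"w",round(s["grip_width"],4),"gf",round(s["grasp_force"],1),"dcmd mm",((p-cp)*1000).round(1), "j",np.round(s["joint_positions"]).astype(int).tolist()); return p,r,s
def plan(wps,vmax=4.5,amax=8,resync=False):
    """wps: (pos, Rot, closure, [speed cm/row | 'wait n']) -> printed calls; each row interpolated"""
    p,r=load()
    if resync: p,r,_=pose()
    rows=[]
    for w in wps:
        tp,tr,g=np.array(w[0],float),w[1],w[2]; v=w[3] if len(w)>3 else vmax; hold=w[4] if len(w)>4 else 0
        rv=(r.inv()*tr).as_rotvec(); n=max(1,int(np.ceil(max(np.linalg.norm(tp-p)*100/v,np.degrees(np.linalg.norm(rv))/amax))))
        for k in range(1,n+1): rows.append((p+(tp-p)*k/n,r*R.from_rotvec(rv*k/n),g))
        rows+= [(tp,tr,g)]*hold
        p,r=tp,tr
    p,r=load()
    if resync: p,r,_=pose()
    for i in range(0,len(rows),5):
        ch=rows[i:i+5]; out=[]
        for q,t,g in ch:
            sh=np.round(r.inv().apply(q-p)*100,1)+0.; rv=np.round((r.inv()*t).as_rotvec(),2)+0.
            out.append([*sh.tolist(),*rv.tolist(),g])
        p,r=p+r.apply(sh/100),r*R.from_rotvec(rv)
        print("[["+",".join("["+",".join(f"{x:g}" for x in o)+"]" for o in out)+"]]")
    json.dump([p.tolist(),r.as_quat().tolist()],open("cmd.json","w")); print("end",p.round(4),r.as_euler("xyz",degrees=True).round(1))
E
python3 - <<'E'
from h import *
C=[(241.75,143.25),(295,151.25),(278.75,257.5),(222.5,249.5)]
P=np.array([ray("top",u,v,.051)[:2] for u,v in C]);print(P.round(3).tolist())
print("sides",[np.linalg.norm(P[i]-P[(i+1)%4]).round(3) for i in range(4)])
c=P.mean(0); by=(P[2]+P[3]-P[0]-P[1]);by/=np.linalg.norm(by); bx=(P[0]+P[3]-P[1]-P[2]);bx/=np.linalg.norm(bx)
print("c",c.round(4),"yaw from y",np.degrees(np.arctan2(by[1],by[0]))-90,"from x",np.degrees(np.arctan2(bx[1],bx[0])))
T=[ray("top",*q,.051)[:2] for q in((295.4,184.5),(290,223.5))]
print("tab outer",np.round(T,3).tolist(),"mid",np.mean(T,0).round(4))
b=np.mean(T,0)+bx*.079;print("centre from tab",b.round(4))
for n,q in(("jar",(182,293)),):print(n,ray("top",*q,.075).round(3))
print("tip",[ray("top",*q,.057)[:2].round(3).tolist() for q in((333,124),(382,127),(379,158),(331,153))])
E
```

```text
[[0.705, 0.136], [0.688, 0.011], [0.439, 0.044], [0.455, 0.172]]
sides [np.float64(0.127), np.float64(0.251), np.float64(0.129), np.float64(0.253)]
c [0.5716 0.0907] yaw from y 82.1453820910875 from x 82.58812556801811
tab outer [[0.608, 0.008], [0.517, 0.019]] mid [0.5626 0.0139]
centre from tab [0.5728 0.0922]
jar [0.357 0.253 0.075]
tip [[0.753, -0.078], [0.748, -0.193], [0.673, -0.185], [0.683, -0.073]]
```

```bash
python3 - <<'E'
from h import *
d=down(15.5); h=[.539,.391]
p,r=load()
plan([(p,R.from_euler("xyz",[180,0,90],degrees=True),0),(h+[.27],d,0),(h+[.27],d,0,4,1)])
E
```

```text
[[[0,0,0,0,0,0.13,0],[0,0,0,0,0,0.26,0],[0,0,0,0,0,0.39,0],[0,0,0,0,0,0.53,0],[0,0,0,0,0,0.66,0]]]
[[[0,0,0,0,0,0.13,0],[0,0,0,0,0,0.26,0],[0,0,0,0,0,0.39,0],[0,0,0,0,0,0.52,0],[0,0,0,0,0,0.66,0]]]
[[[-2.4,3.4,1.2,0,0,0.11,0],[-4.7,6.7,2.4,0,0,0.23,0],[-7.1,10.1,3.7,0,0,0.35,0],[-9.5,13.5,4.9,0,0,0.47,0],[-11.8,16.8,6.1,0,0,0.59,0]]]
[[[-0.1,4.1,1.2,0,0,0.12,0],[-0.2,8.3,2.4,0,0,0.23,0],[-0.3,12.4,3.7,0,0,0.35,0],[-0.4,16.5,4.9,0,0,0.47,0],[-0.5,20.6,6.1,0,0,0.59,0]]]
[[[2.2,3.5,1.2,0,0,0.12,0],[2.2,3.5,1.2,0,0,0.12,0],[2.2,3.5,1.2,0,0,0.12,0]]]
end [0.539  0.3906 0.2701] [179.9   0.   15.3]
```

Emit:
servo_tool:
  plan:
    - [[0,0,0,0,0,0.13,0],[0,0,0,0,0,0.26,0],[0,0,0,0,0,0.39,0],[0,0,0,0,0,0.53,0],[0,0,0,0,0,0.66,0]]
  grip_force: 100

```text
t: 0.6
tool_pos: [0.17, 0.6531, 0.4041]
orientation: [-180.0, 0.0, 127.3]
ft_force: [0.6, 0.3, 0.2]
grip_width: 0.0855
grasp_force: 0.0
```

Emit:
servo_tool:
  plan:
    - [[0,0,0,0,0,0.13,0],[0,0,0,0,0,0.26,0],[0,0,0,0,0,0.39,0],[0,0,0,0,0,0.52,0],[0,0,0,0,0,0.66,0]]

```text
t: 1.1
tool_pos: [0.17, 0.6531, 0.4042]
orientation: [-180.0, 0.1, 89.5]
ft_force: [0.1, -0.3, 0.5]
grip_width: 0.0852
grasp_force: 0.0
```

Emit:
servo_tool:
  plan:
    - [[-2.4,3.4,1.2,0,0,0.11,0],[-4.7,6.7,2.4,0,0,0.23,0],[-7.1,10.1,3.7,0,0,0.35,0],[-9.5,13.5,4.9,0,0,0.47,0],[-11.8,16.8,6.1,0,0,0.59,0]]

```text
t: 1.6
tool_pos: [0.3388, 0.5332, 0.343]
orientation: [180.0, 0.0, 55.7]
ft_force: [-0.1, 0.3, -0.7]
grip_width: 0.0852
grasp_force: 0.0
```

Emit:
servo_tool:
  plan:
    - [[-0.1,4.1,1.2,0,0,0.12,0],[-0.2,8.3,2.4,0,0,0.23,0],[-0.3,12.4,3.7,0,0,0.35,0],[-0.4,16.5,4.9,0,0,0.47,0],[-0.5,20.6,6.1,0,0,0.59,0]]

```text
t: 2.1
tool_pos: [0.5065, 0.4141, 0.2819]
orientation: [180.0, 0.0, 21.9]
ft_force: [-0.2, 0.4, 0.1]
grip_width: 0.0855
grasp_force: 0.0
```

Emit:
servo_tool:
  plan:
    - [[2.2,3.5,1.2,0,0,0.12,0],[2.2,3.5,1.2,0,0,0.12,0],[2.2,3.5,1.2,0,0,0.12,0]]

```text
t: 2.4
tool_pos: [0.5398, 0.3898, 0.2699]
orientation: [179.9, 0.1, 15.2]
ft_force: [-2.0, 1.4, 0.3]
grip_width: 0.0854
grasp_force: 0.0
```

```bash
python3 - <<'E'
from h import *
check()
d=down(15.5); h=[.5385,.3915]
plan([(h+[.215],d,0),(h+[.178],d,0,2,2),(h+[.178],d,1,1,6),(h+[.20],d,1,1,1)])
E
```

```text
t 2.4 tcp [0.5398 0.3898 0.2699] rpy [1.799e+02 1.000e-01 1.520e+01] F [-2.   1.4  0.3] w 0.0854 gf 0.0 dcmd mm [ 0.7 -0.8 -0.2] j [-65, 39, 34, 98, -27, 51, -94]
[[[0,-0.1,2.8,0,0,0,0],[0,-0.1,5.5,0,0,0,0],[0,-0.1,7.4,0,0,0,0],[0,-0.1,9.2,0,0,0,0],[0,-0.1,9.2,0,0,0,0]]]
[[[0,0,0,0,0,0,0],[0,0,0,0,0,0,1],[0,0,0,0,0,0,1],[0,0,0,0,0,0,1],[0,0,0,0,0,0,1]]]
[[[0,0,0,0,0,0,1],[0,0,0,0,0,0,1],[0,0,0,0,0,0,1],[0,0,-0.7,0,0,0,1],[0,0,-1.5,0,0,0,1]]]
[[[0,0,-0.7,0,0,0,1],[0,0,-0.7,0,0,0,1]]]
end [0.5388 0.3914 0.2001] [179.9   0.   15.3]
```

Emit:
servo_tool:
  plan:
    - [[0,-0.1,2.8,0,0,0,0],[0,-0.1,5.5,0,0,0,0],[0,-0.1,7.4,0,0,0,0],[0,-0.1,9.2,0,0,0,0],[0,-0.1,9.2,0,0,0,0]]

```text
t: 2.9
tool_pos: [0.5374, 0.3921, 0.1763]
orientation: [179.9, 0.2, 15.4]
ft_force: [0.5, -0.8, 0.3]
grip_width: 0.0851
grasp_force: 0.0
```

Emit:
servo_tool:
  plan:
    - [[0,0,0,0,0,0,0],[0,0,0,0,0,0,1],[0,0,0,0,0,0,1],[0,0,0,0,0,0,1],[0,0,0,0,0,0,1]]

```text
t: 3.4
tool_pos: [0.539, 0.3921, 0.1792]
orientation: [-180.0, -0.0, 15.3]
ft_force: [0.1, 0.3, 0.8]
grip_width: 0.028
grasp_force: 0.0
```

Emit:
servo_tool:
  plan:
    - [[0,0,0,0,0,0,1],[0,0,0,0,0,0,1],[0,0,0,0,0,0,1],[0,0,-0.7,0,0,0,1],[0,0,-1.5,0,0,0,1]]

```text
t: 3.9
tool_pos: [0.5387, 0.3918, 0.1938]
orientation: [180.0, 0.0, 15.3]
ft_force: [-0.1, 0.2, -1.1]
grip_width: 0.0133
grasp_force: 98.1
```

Emit:
servo_tool:
  plan:
    - [[0,0,-0.7,0,0,0,1],[0,0,-0.7,0,0,0,1]]

```text
t: 4.1
tool_pos: [0.5394, 0.3922, 0.2021]
orientation: [-180.0, -0.1, 15.3]
ft_force: [-0.5, 0.4, -0.9]
grip_width: 0.0132
grasp_force: 98.1
```

```bash
python3 - <<'E'
from h import *
check()
# tool to front of box: grasp at box x=-195 (tip at -95), z such that blade at .041
bx=np.array([.132,.991]);bc=np.array([.571,.092])
q=bc-bx*.205; d=down(82.4)
plan([([.539,.391,.28],down(15.5),1),([.50,.0+.1,.30],down(50),1),(list(q)+[.28],d,1,4.5,2)])
E
```

```text
t 4.1 tcp [0.5394 0.3922 0.2021] rpy [-1.80e+02 -1.00e-01  1.53e+01] F [-0.5  0.4 -0.9] w 0.0132 gf 98.1 dcmd mm [0.6 0.8 2. ] j [-63, 44, 31, 100, -30, 45, -91]
[[[0,0,-4,0,0,0,1],[0,0.1,-8,0,0,0,1],[-1.6,3.9,-8.3,0,0,-0.09,1],[-3.3,7.8,-8.5,0,0,-0.18,1],[-4.9,11.6,-8.8,0,0,-0.26,1]]]
[[[-2.6,3.4,-0.3,0,0,-0.09,1],[-5.2,6.7,-0.6,0,0,-0.17,1],[-7.7,10,-0.9,0,0,-0.26,1],[-10.3,13.3,-1.1,0,0,-0.35,1],[-11.7,17.4,-0.7,0,0,-0.46,1]]]
[[[-3,3.1,0.4,0,0,-0.11,1],[-6,6.1,0.8,0,0,-0.23,1],[-9.1,9.2,1.2,0,0,-0.34,1],[-12.1,12.3,1.6,0,0,-0.45,1],[-12.1,12.3,1.6,0,0,-0.45,1]]]
[[[0,0,0,0,0,0,1]]]
end [ 0.5444 -0.1113  0.2799] [-1.80e+02  1.00e-01  8.23e+01]
```

Emit:
servo_tool:
  plan:
    - [[0,0,-4,0,0,0,1],[0,0.1,-8,0,0,0,1],[-1.6,3.9,-8.3,0,0,-0.09,1],[-3.3,7.8,-8.5,0,0,-0.18,1],[-4.9,11.6,-8.8,0,0,-0.26,1]]

```text
t: 4.6
tool_pos: [0.5217, 0.2657, 0.289]
orientation: [180.0, -0.0, 30.4]
ft_force: [0.4, -0.3, -0.7]
grip_width: 0.0135
grasp_force: 98.0
```

Emit:
servo_tool:
  plan:
    - [[-2.6,3.4,-0.3,0,0,-0.09,1],[-5.2,6.7,-0.6,0,0,-0.17,1],[-7.7,10,-0.9,0,0,-0.26,1],[-10.3,13.3,-1.1,0,0,-0.35,1],[-11.7,17.4,-0.7,0,0,-0.46,1]]

```text
t: 5.1
tool_pos: [0.5072, 0.0565, 0.2962]
orientation: [-180.0, -0.0, 56.8]
ft_force: [0.5, -0.2, -0.6]
grip_width: 0.0136
grasp_force: 98.0
```

Emit:
servo_tool:
  plan:
    - [[-3,3.1,0.4,0,0,-0.11,1],[-6,6.1,0.8,0,0,-0.23,1],[-9.1,9.2,1.2,0,0,-0.34,1],[-12.1,12.3,1.6,0,0,-0.45,1],[-12.1,12.3,1.6,0,0,-0.45,1]]

```text
t: 5.6
tool_pos: [0.544, -0.1187, 0.2799]
orientation: [179.9, 0.2, 81.9]
ft_force: [-0.0, -0.5, -1.6]
grip_width: 0.0135
grasp_force: 98.0
```

Emit:
servo_tool:
  plan:
    - [[0,0,0,0,0,0,1]]

```text
t: 5.7
tool_pos: [0.5441, -0.1125, 0.2796]
orientation: [-180.0, 0.0, 82.1]
ft_force: [-0.0, 1.5, -0.5]
grip_width: 0.0133
grasp_force: 98.0
```

```bash
python3 - <<'E'
from h import *
p,r,s=check()
a=snap("scene","s1")
b=snap("top","t1")
z=p[2]-.166
tip=np.array([p[0]+.1*.132,p[1]+.1*.991,z]);print("exp tip px",proj("scene",tip),proj("top",tip))
u,v=proj("scene",tip).astype(int); u2,v2=proj("top",tip).astype(int)
f=lambda im,u,v:cv2.resize(im[max(0,v-60):v+60,max(0,u-65):u+65],(390,360))
cv2.imwrite("pics/c1.png",np.hstack([f(a,u,v),f(b,u2,v2)]));print(u,v,u2,v2)
E
```

```text
t 5.7 tcp [ 0.5441 -0.1125  0.2796] rpy [-180.     0.    82.1] F [-0.   1.5 -0.5] w 0.0133 gf 98.0 dcmd mm [-0.3 -1.2 -0.4] j [-12, 26, 22, 113, -14, 43, 10]
exp tip px [267.22696544 199.33307932] [305.78044872 202.17537355]
267 199 305 202
```

View pics/c1.png

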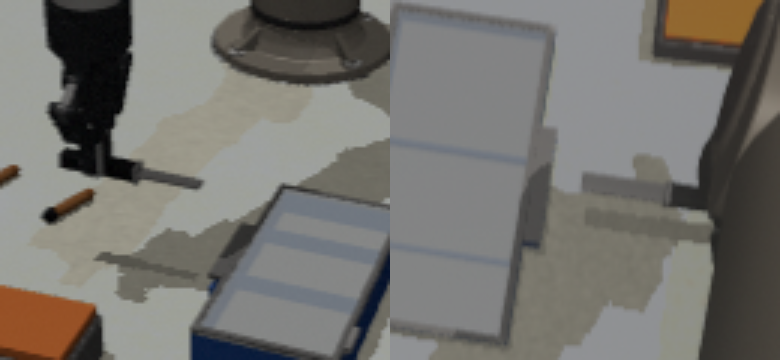

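The tip is at scene (269,200) and top (305,203), within about 2 mm of prediction. The blade is level and points at the tab.

```bash
python3 - <<'E'
from h import *
def tri(a,b):
    A=[];o=[]
    for cam,(u,v) in(("scene",a),("top",b)):
        p0=ray(cam,u,v,0);p1=ray(cam,u,v,.2);d=(p1-p0)/np.linalg.norm(p1-p0);M=np.eye(3)-np.outer(d,d);A.append(M);o.append(M@p0)
    return np.linalg.solve(sum(A),sum(o))
print("tip",tri((269.3,200.3),(304.7,203)),"z exp",.2796-.166)
bx=np.array([.132,.991]);bc=np.array([.571,.092])
q=bc-bx*.190; d=down(82.4)
plan([(list(q)+[.25],d,1),(list(q)+[.207],d,1,2,2)],resync=False)
E
```

```text
tip [ 0.55569512 -0.00959715  0.11017652] z exp 0.1136
[[[1.5,0,3,0,0,0,1],[1.5,0,4.4,0,0,0,1],[1.5,0,5.9,0,0,0,1],[1.5,0,7.3,0,0,0,1],[1.5,0,7.3,0,0,0,1]]]
[[[0,0,0,0,0,0,1]]]
end [ 0.5464 -0.0965  0.2069] [-1.80e+02  1.00e-01  8.23e+01]
```

Emit:
servo_tool:
  plan:
    - [[1.5,0,3,0,0,0,1],[1.5,0,4.4,0,0,0,1],[1.5,0,5.9,0,0,0,1],[1.5,0,7.3,0,0,0,1],[1.5,0,7.3,0,0,0,1]]

```text
t: 6.3
tool_pos: [0.5456, -0.096, 0.2049]
orientation: [-179.8, 0.0, 82.3]
ft_force: [-0.3, 0.4, -0.9]
grip_width: 0.0131
grasp_force: 98.0
```

Emit:
servo_tool:
  plan:
    - [[0,0,0,0,0,0,1]]

```text
t: 6.4
tool_pos: [0.5464, -0.0965, 0.2066]
orientation: [-180.0, 0.0, 82.3]
ft_force: [0.2, 0.4, -0.6]
grip_width: 0.0132
grasp_force: 98.0
```

```bash
python3 - <<'E'
from h import *
p,r,s=check()
a=snap("scene","s2")
u,v=(285,225)
cv2.imwrite("pics/c2.png",cv2.resize(a[v-35:v+35,u-45:u+45],(720,560),interpolation=2))
bc=np.array([.571,.092]);bx=np.array([.132,.991]);by=np.array([-.991,.132])
for n,b,z in(("ledge front mid",[-.079,0],.036),("ledge short end",[-.079,.045],.036),("tab under front shortend",[-.079,.045],.046),("tab under longend",[-.079,-.045],.046),("ledge longend",[-.079,-.045],.036)):
    w=bc+bx*b[0]+by*b[1]; q=proj("scene",[*w,z]); print(n,q.round(1),((q-[u-45,v-35])*8).round())
E
```

```text
t 6.4 tcp [ 0.5464 -0.0965  0.2066] rpy [-180.     0.    82.3] F [ 0.2  0.4 -0.6] w 0.0132 gf 98.0 dcmd mm [ 0.1  0.  -0.3] j [-11, 33, 19, 115, -18, 35, 12]
ledge front mid [276.4 224.6] [291. 276.]
ledge short end [281.6 216.3] [333. 210.]
tab under front shortend [281.7 213.4] [333. 187.]
tab under longend [270.8 230.4] [246. 323.]
ledge longend [270.8 233.3] [246. 347.]
```

View pics/c2.png

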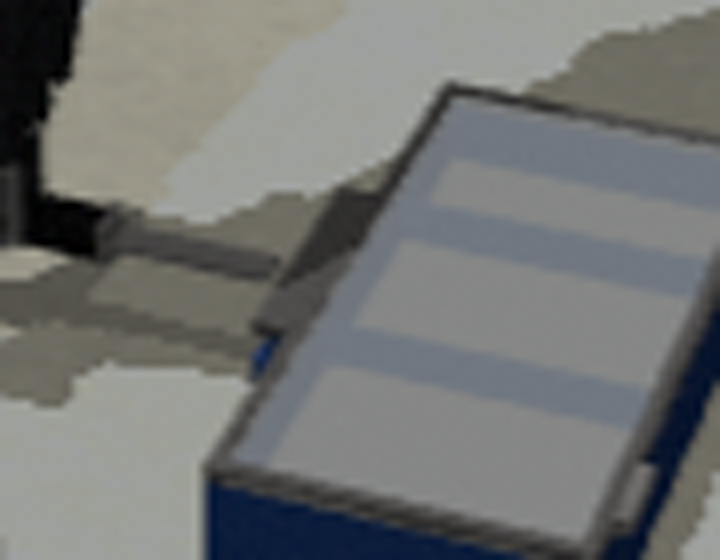

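The blade tip shows at crop (278,265), which is full (274.8,223.1), just short of the tab edge and near slot height. I'll insert slowly and watch the force.

```bash
python3 - <<'E'
from h import *
p,r,s=pose()
for a in(.100,.103):
  for z in(.037,.041,.045):
    t=[p[0]+a*.134,p[1]+a*.991]; n=np.array([-.991,.134])*.007
    print(a,z,*[((proj("scene",[t[0]+k*n[0],t[1]+k*n[1],z])-[240,190])*8).round() for k in(-1,0,1)])
bx=np.array([.132,.991]);bc=np.array([.571,.092])
d=down(82.4);q=bc-bx*.170
plan([(list(q)+[.207],d,1,.5,1)])
E
```

```text
0.1 0.037 [253. 280.] [260. 269.] [267. 259.]
0.1 0.041 [254. 270.] [260. 260.] [267. 249.]
0.1 0.045 [254. 261.] [261. 251.] [267. 240.]
0.103 0.037 [261. 282.] [268. 271.] [275. 260.]
0.103 0.041 [262. 272.] [268. 262.] [275. 251.]
0.103 0.045 [262. 263.] [269. 252.] [275. 242.]
[[[0.4,0,0,0,0,0,1],[0.8,0,0,0,0,0,1],[1.2,0,0,0,0,0,1],[1.6,0,0,0,0,0,1],[2,0,0,0,0,0,1]]]
[[[0,0,0,0,0,0,1]]]
end [ 0.549  -0.0767  0.2069] [-1.80e+02  1.00e-01  8.23e+01]
```

Emit:
servo_tool:
  plan:
    - [[0.4,0,0,0,0,0,1],[0.8,0,0,0,0,0,1],[1.2,0,0,0,0,0,1],[1.6,0,0,0,0,0,1],[2,0,0,0,0,0,1]]

```text
t: 6.95
tool_pos: [0.5492, -0.0756, 0.2068]
orientation: [180.0, -0.0, 82.3]
ft_force: [0.0, -0.2, 0.4]
grip_width: 0.0131
grasp_force: 98.0
```

Emit:
servo_tool:
  plan:
    - [[0,0,0,0,0,0,1]]

```text
t: 7.05
tool_pos: [0.5493, -0.0752, 0.2067]
orientation: [-180.0, -0.0, 82.4]
ft_force: [-0.3, 0.5, 0.4]
grip_width: 0.0133
grasp_force: 98.0
```

```bash
cat > arc.py <<'E'
from h import *
bx=np.array([.132,.991]);bc=np.array([.571,.092]);d=down(82.4)
def tcp(tx,tz): # blade tip at box x tx, blade axis height tz -> tcp
    q=bc+bx*(tx-.103); return [*q,tz+.166]
E
python3 - <<'E'
from arc import *
check()
# tip contact point: radius 131 from hinge (x=.065,z=.0485), blade axis ~4 mm under
w=[]
for th in np.radians([3,8,14,20,26,32]):
    x=.065-.131*np.cos(th); z=.0485+.131*np.sin(th)-.0025-.0015
    w.append((tcp(x+.001,z),d,1,1.6))
plan(w)
E
```

```text
t 7.05 tcp [ 0.5493 -0.0752  0.2067] rpy [-180.    -0.    82.4] F [-0.3  0.5  0.4] w 0.0133 gf 98.0 dcmd mm [ 0.2  1.5 -0.2] j [-13, 33, 19, 115, -18, 35, 10]
[[[0.2,0,-1,0,0,0,1],[0.3,-0.1,-2.2,0,0,0,1],[0.6,-0.1,-3.5,0,0,0,1],[1,-0.1,-4.8,0,0,0,1],[1.5,-0.1,-6.1,0,0,0,1]]]
[[[0.7,0,-1.2,0,0,0,1]]]
end [ 0.551  -0.0546  0.2798] [-1.80e+02  1.00e-01  8.23e+01]
```

Emit:
servo_tool:
  plan:
    - [[0.2,0,-1,0,0,0,1],[0.3,-0.1,-2.2,0,0,0,1],[0.6,-0.1,-3.5,0,0,0,1],[1,-0.1,-4.8,0,0,0,1],[1.5,-0.1,-6.1,0,0,0,1]]

```text
t: 7.55
tool_pos: [0.5501, -0.0612, 0.2692]
orientation: [180.0, 0.0, 82.3]
ft_force: [-0.5, -0.6, -1.5]
grip_width: 0.0131
grasp_force: 97.9
```

Emit:
servo_tool:
  plan:
    - [[0.7,0,-1.2,0,0,0,1]]

```text
t: 7.65
tool_pos: [0.5511, -0.0541, 0.2812]
orientation: [179.9, -0.0, 82.3]
ft_force: [0.7, -1.4, -1.3]
grip_width: 0.0131
grasp_force: 97.9
```

```bash
python3 - <<'E'
from arc import *
p,r,s=check()
a=snap("scene","s3")
cv2.imwrite("pics/c3.png",cv2.resize(a[130:280,200:360],(640,600)))
E
```

```text
t 7.65 tcp [ 0.5511 -0.0541  0.2812] rpy [179.9  -0.   82.3] F [ 0.7 -1.4 -1.3] w 0.0131 gf 97.9 dcmd mm [0.1 0.6 1.4] j [-18, 26, 22, 113, -14, 43, 5]
```

View pics/c3.png

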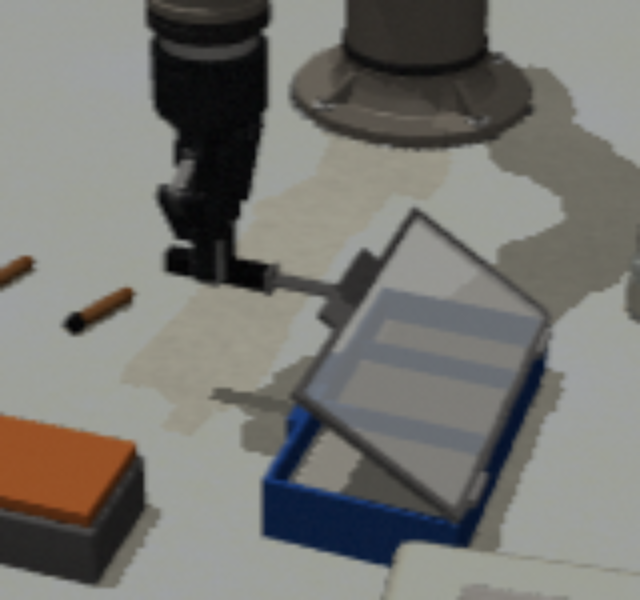

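The lid is up at about 32° with the blade tip under the tab. I'll continue along the arc.

```bash
python3 - <<'E'
from arc import *
w=[]
for deg,rr in((38,.128),(46,.124),(54,.12),(62,.118),(70,.116),(78,.115),(86,.115),(94,.115),(102,.115),(108,.115),(112.5,.115)):
    t=np.radians(deg); x=.065-rr*np.cos(t)-.0025*np.sin(t); z=.0485+rr*np.sin(t)-.0025*np.cos(t)
    w.append((tcp(x,z-.0015),d,1,2.0))
w.append((w[-1][0],d,1,2,2))
plan(w)
E
```

```text
[[[0.8,0,-1,0,0,0,1],[2.2,0,-2.1,0,0,0,1],[3.7,0,-2.9,0,0,0,1],[5.2,0,-3.6,0,0,0,1],[6.8,0,-4.1,0,0,0,1]]]
[[[1.6,0,-0.4,0,0,0,1],[3.1,0,-0.7,0,0,0,1],[4.7,0,-0.7,0,0,0,1],[6.3,0,-0.5,0,0,0,1],[7.5,0,-0.3,0,0,0,1]]]
[[[0.9,0,0.3,0,0,0,1],[0.9,0,0.3,0,0,0,1],[0.9,0,0.3,0,0,0,1],[0.9,0,0.3,0,0,0,1]]]
end [0.5713 0.0961 0.3206] [-1.80e+02  1.00e-01  8.23e+01]
```

Emit:
servo_tool:
  plan:
    - [[0.8,0,-1,0,0,0,1],[2.2,0,-2.1,0,0,0,1],[3.7,0,-2.9,0,0,0,1],[5.2,0,-3.6,0,0,0,1],[6.8,0,-4.1,0,0,0,1]]

```text
t: 8.2
tool_pos: [0.5602, 0.014, 0.3215]
orientation: [180.0, 0.0, 82.3]
ft_force: [0.5, -0.8, -1.3]
grip_width: 0.013
grasp_force: 98.0
```

Emit:
servo_tool:
  plan:
    - [[1.6,0,-0.4,0,0,0,1],[3.1,0,-0.7,0,0,0,1],[4.7,0,-0.7,0,0,0,1],[6.3,0,-0.5,0,0,0,1],[7.5,0,-0.3,0,0,0,1]]

```text
t: 8.7
tool_pos: [0.5702, 0.0893, 0.3233]
orientation: [-180.0, -0.0, 82.4]
ft_force: [0.6, -0.4, -0.8]
grip_width: 0.0132
grasp_force: 102.2
```

Emit:
servo_tool:
  plan:
    - [[0.9,0,0.3,0,0,0,1],[0.9,0,0.3,0,0,0,1],[0.9,0,0.3,0,0,0,1],[0.9,0,0.3,0,0,0,1]]

```text
t: 9.1
tool_pos: [0.5713, 0.0956, 0.3207]
orientation: [-180.0, 0.0, 82.3]
ft_force: [-0.2, 0.2, -1.1]
grip_width: 0.0129
grasp_force: 102.4
```

```bash
python3 - <<'E'
from arc import *
p,r,s=check()
a=snap("scene","s4");b=snap("top","t4")
cv2.imwrite("pics/c4.png",np.hstack([cv2.resize(a[110:280,200:360],(400,425)),cv2.resize(b[100:270,180:340],(400,425))]))
E
```

```text
t 9.1 tcp [0.5713 0.0956 0.3207] rpy [-180.     0.    82.3] F [-0.2  0.2 -1.1] w 0.0129 gf 102.4 dcmd mm [ 0.  -0.4  0.1] j [-33, 25, 22, 108, -12, 49, -12]
```

View pics/c4.png

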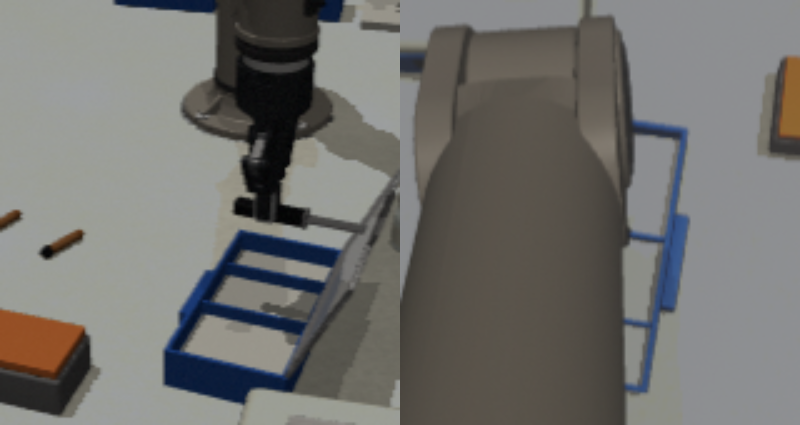

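The lid leans back past upright, with the box empty and its rows visible. Next I return the tool to the mat.

```bash
python3 - <<'E'
from arc import *
p,r=load(); b=p.copy(); b[:2]-=bx*.04
u=b.copy();u[2]=.41; e=down(15.5); h=[.539,.391]
plan([(b,d,1),(u,d,1),(h+[.40],e,1),(h+[.22],e,1,4),(h+[.1785],e,1,1.5,1)])
plan([(h+[.1785],e,0,1,5),(h+[.30],e,0,4)])
E
```

```text
[[[-4,0,0,0,0,0,1],[-4,0,-4.5,0,0,0,1],[-4,0,-8.9,0,0,0,1],[-0.4,-0.8,-8.8,0,0,0.13,1],[3.3,-1.6,-8.7,0,0,0.26,1]]]
[[[3.3,-1.7,0.1,0,0,0.13,1],[6.6,-3.4,0.2,0,0,0.26,1],[9.9,-5.1,0.3,0,0,0.39,1],[13.3,-6.8,0.4,0,0,0.52,1],[16.6,-8.5,0.5,0,0,0.65,1]]]
[[[1.6,-3.3,0.1,0,0,0.13,1],[3.2,-6.7,0.2,0,0,0.26,1],[3.2,-6.7,3.8,0,0,0.26,1],[3.2,-6.7,7.4,0,0,0.26,1],[3.2,-6.7,11,0,0,0.26,1]]]
[[[0,0,3.6,0,0,0,1],[0,0,7.2,0,0,0,1],[0,0,8.6,0,0,0,1],[0,0,10,0,0,0,1],[0,0,11.4,0,0,0,1]]]
[[[0,0,0,0,0,0,1]]]
end [0.539  0.3906 0.1781] [179.9   0.   15.3]
[[[0,0,0,0,0,0,0],[0,0,0,0,0,0,0],[0,0,0,0,0,0,0],[0,0,0,0,0,0,0],[0,0,0,0,0,0,0]]]
[[[0,0,0,0,0,0,0],[0,0,-3.1,0,0,0,0],[0,0,-6.1,0,0,0,0],[0,0,-9.1,0,0,0,0],[0,0,-12.2,0,0,0,0]]]
end [0.539  0.3908 0.3001] [179.9   0.   15.3]
```

Emit:
servo_tool:
  plan:
    - [[-4,0,0,0,0,0,1],[-4,0,-4.5,0,0,0,1],[-4,0,-8.9,0,0,0,1],[-0.4,-0.8,-8.8,0,0,0.13,1],[3.3,-1.6,-8.7,0,0,0.26,1]]

```text
t: 9.7
tool_pos: [0.5605, 0.1299, 0.41]
orientation: [179.8, -0.2, 66.8]
ft_force: [-0.3, 1.8, -1.5]
grip_width: 0.0133
grasp_force: 102.4
```

Emit:
servo_tool:
  plan:
    - [[3.3,-1.7,0.1,0,0,0.13,1],[6.6,-3.4,0.2,0,0,0.26,1],[9.9,-5.1,0.3,0,0,0.39,1],[13.3,-6.8,0.4,0,0,0.52,1],[16.6,-8.5,0.5,0,0,0.65,1]]

```text
t: 10.2
tool_pos: [0.545, 0.3182, 0.4029]
orientation: [-180.0, -0.0, 29.8]
ft_force: [0.4, -0.3, -0.8]
grip_width: 0.013
grasp_force: 102.4
```

Emit:
servo_tool:
  plan:
    - [[1.6,-3.3,0.1,0,0,0.13,1],[3.2,-6.7,0.2,0,0,0.26,1],[3.2,-6.7,3.8,0,0,0.26,1],[3.2,-6.7,7.4,0,0,0.26,1],[3.2,-6.7,11,0,0,0.26,1]]

```text
t: 10.7
tool_pos: [0.5391, 0.3912, 0.2917]
orientation: [-180.0, -0.0, 15.3]
ft_force: [0.9, -0.3, -0.5]
grip_width: 0.0133
grasp_force: 102.4
```

Emit:
servo_tool:
  plan:
    - [[0,0,3.6,0,0,0,1],[0,0,7.2,0,0,0,1],[0,0,8.6,0,0,0,1],[0,0,10,0,0,0,1],[0,0,11.4,0,0,0,1]]

```text
t: 11.2
tool_pos: [0.54, 0.3914, 0.1792]
orientation: [-179.9, -0.1, 15.3]
ft_force: [-0.9, -0.3, 37.4]
grip_width: 0.013
grasp_force: 108.8
```

Emit:
servo_tool:
  plan:
    - [[0,0,0,0,0,0,1]]

```text
t: 11.3
tool_pos: [0.54, 0.3915, 0.179]
orientation: [-180.0, -0.1, 15.3]
ft_force: [-0.3, 1.1, -0.6]
grip_width: 0.0133
grasp_force: 109.0
```

Emit:
servo_tool:
  plan:
    - [[0,0,0,0,0,0,0],[0,0,0,0,0,0,0],[0,0,0,0,0,0,0],[0,0,0,0,0,0,0],[0,0,0,0,0,0,0]]

```text
t: 11.8
tool_pos: [0.5391, 0.3912, 0.1789]
orientation: [-180.0, -0.0, 15.3]
ft_force: [-0.0, -0.4, -0.4]
grip_width: 0.0839
grasp_force: 0.0
```

Emit:
servo_tool:
  plan:
    - [[0,0,0,0,0,0,0],[0,0,-3.1,0,0,0,0],[0,0,-6.1,0,0,0,0],[0,0,-9.1,0,0,0,0],[0,0,-12.2,0,0,0,0]]

```text
t: 12.3
tool_pos: [0.539, 0.391, 0.3017]
orientation: [180.0, 0.0, 15.3]
ft_force: [-1.0, 0.7, 0.8]
grip_width: 0.0856
grasp_force: 0.0
```

```bash
cat >> h.py <<'E'
def look(name):
    im=snap("top",name); s=snap("scene",name+"s")
    for n,i in(("top",im),("scene",s)):
        for t in tubes(i,n):
            m=t["mid"]
            if .35<m[0]<.75 and -.6<m[1]<.6: print(n,m.round(4),"hd",np.degrees(np.arctan2(t["ax"][1],t["ax"][0])).round(1),"L",t["L"].round(3))
E
python3 - <<'E'
from h import *
check(); look("l1")
im=cv2.imread("pics/l1.png"); s=cv2.imread("pics/l1s.png")
cv2.imwrite("pics/c5.png",np.hstack([cv2.resize(im[120:280,90:310],(440,320)),cv2.resize(s[170:300,200:450],(360,320))]))
E
```

```text
t 12.3 tcp [0.539  0.391  0.3017] rpy [180.    0.   15.3] F [-1.   0.7  0.8] w 0.0856 gf 0.0 dcmd mm [-0.1  0.2  1.6] j [-62, 35, 30, 97, -21, 53, -99]
top [ 0.5973 -0.2624] hd 27.7 L 0.041
top [ 0.5874 -0.3796] hd -22.6 L 0.061
top [ 0.4621 -0.3843] hd -21.9 L 0.086
top [ 0.4615 -0.1751] hd -27.6 L 0.061
top [ 0.4436 -0.2714] hd -23.6 L 0.083
scene [ 0.4602 -0.3817] hd -20.9 L 0.084
scene [ 0.441  -0.2691] hd -22.0 L 0.089
scene [ 0.4589 -0.1721] hd -24.1 L 0.065
scene [ 0.5851 -0.3768] hd -18.4 L 0.066
scene [ 0.5935 -0.2635] hd 26.9 L 0.038
```

View pics/c5.png

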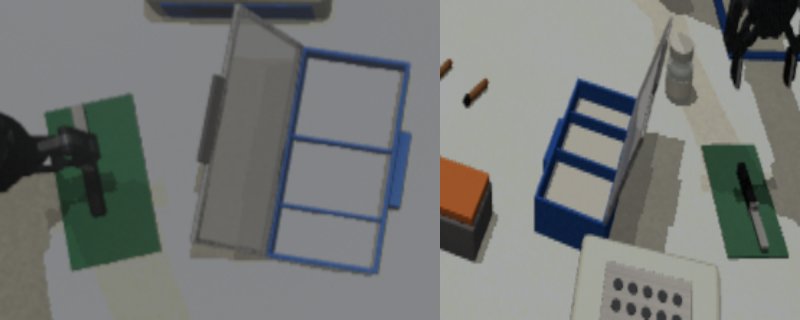

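The tool is flat on the mat, the lid is open and leaning back, and the tubes are unchanged. I'll pick the first long tube.

```bash
cat >> h.py <<'E'
def pick(x,y,hd,first=(),zup=.27,g=.4):
    e=down(hd)
    plan(list(first)+[([x,y,zup],e,g),([x,y,.20],e,g,4),([x,y,.176],e,g,1.2),([x,y,.176],e,1,1,5),([x,y,.22],e,1,2),([x,y,zup],e,1,4,1)])
E
python3 - <<'E'
from h import *
p,r=load()
pick(.442,-.270,-23,[([.539,.391,.37],down(15.5),.4),([.50,.0,.37],down(0),.4)])
E
```

```text
[[[0,0,-3.5,0,0,0,0.4],[0,0,-7,0,0,0,0.4],[-1.6,4.1,-7,0,0,0.03,0.4],[-3.1,8.1,-7,0,0,0.06,0.4],[-4.7,12.2,-7,0,0,0.09,0.4]]]
[[[-1.2,4.2,0,0,0,0.03,0.4],[-2.4,8.4,0,0,0,0.06,0.4],[-3.6,12.6,0.1,0,0,0.09,0.4],[-4.8,16.8,0.1,0,0,0.12,0.4],[-5.9,21,0.1,0,0,0.15,0.4]]]
[[[-0.6,4.4,0,0,0,0.03,0.4],[-1.5,8.2,1.4,0,0,0.08,0.4],[-2.5,12,2.8,0,0,0.14,0.4],[-3.4,15.9,4.3,0,0,0.2,0.4],[-4.3,19.7,5.7,0,0,0.26,0.4]]]
[[[0.1,3.9,1.5,0,0,0.05,0.4],[0.1,7.9,2.9,0,0,0.11,0.4],[0.2,11.8,4.3,0,0,0.17,0.4],[0.2,11.8,7.8,0,0,0.17,0.4],[0.2,11.8,11.3,0,0,0.17,0.4]]]
[[[0,0,0.8,0,0,0,0.4],[0,0,1.6,0,0,0,0.4],[0,0,2.4,0,0,0,0.4],[0,0,2.4,0,0,0,1],[0,0,2.4,0,0,0,1]]]
[[[0,0,0,0,0,0,1],[0,0,0,0,0,0,1],[0,0,0,0,0,0,1],[0,0,0,0,0,0,1],[0,0,-1.4,0,0,0,1]]]
[[[0,0,-1.5,0,0,0,1],[0,0,-3,0,0,0,1],[0,0,-5.5,0,0,0,1],[0,0,-8,0,0,0,1],[0,0,-8,0,0,0,1]]]
end [ 0.4417 -0.2698  0.2702] [179.9  -0.  -23.1]
```

Emit:
servo_tool:
  plan:
    - [[0,0,-3.5,0,0,0,0.4],[0,0,-7,0,0,0,0.4],[-1.6,4.1,-7,0,0,0.03,0.4],[-3.1,8.1,-7,0,0,0.06,0.4],[-4.7,12.2,-7,0,0,0.09,0.4]]
  grip_force: 40

```text
t: 12.9
tool_pos: [0.5255, 0.2598, 0.3704]
orientation: [180.0, -0.0, 10.1]
ft_force: [0.3, -0.0, 1.2]
grip_width: 0.0511
grasp_force: 0.0
```

Emit:
servo_tool:
  plan:
    - [[-1.2,4.2,0,0,0,0.03,0.4],[-2.4,8.4,0,0,0,0.06,0.4],[-3.6,12.6,0.1,0,0,0.09,0.4],[-4.8,16.8,0.1,0,0,0.12,0.4],[-5.9,21,0.1,0,0,0.15,0.4]]

```text
t: 13.4
tool_pos: [0.504, 0.0423, 0.3693]
orientation: [-180.0, 0.0, 1.5]
ft_force: [0.7, 0.1, 0.3]
grip_width: 0.0513
grasp_force: 0.0
```

Emit:
servo_tool:
  plan:
    - [[-0.6,4.4,0,0,0,0.03,0.4],[-1.5,8.2,1.4,0,0,0.08,0.4],[-2.5,12,2.8,0,0,0.14,0.4],[-3.4,15.9,4.3,0,0,0.2,0.4],[-4.3,19.7,5.7,0,0,0.26,0.4]]

```text
t: 13.9
tool_pos: [0.4663, -0.1554, 0.3119]
orientation: [-180.0, 0.0, -13.5]
ft_force: [1.2, -0.1, -0.1]
grip_width: 0.0512
grasp_force: 0.0
```

Emit:
servo_tool:
  plan:
    - [[0.1,3.9,1.5,0,0,0.05,0.4],[0.1,7.9,2.9,0,0,0.11,0.4],[0.2,11.8,4.3,0,0,0.17,0.4],[0.2,11.8,7.8,0,0,0.17,0.4],[0.2,11.8,11.3,0,0,0.17,0.4]]

```text
t: 14.4
tool_pos: [0.4413, -0.2709, 0.1987]
orientation: [180.0, -0.1, -23.3]
ft_force: [-0.0, 0.4, -1.4]
grip_width: 0.0512
grasp_force: 0.0
```

Emit:
servo_tool:
  plan:
    - [[0,0,0.8,0,0,0,0.4],[0,0,1.6,0,0,0,0.4],[0,0,2.4,0,0,0,0.4],[0,0,2.4,0,0,0,1],[0,0,2.4,0,0,0,1]]

```text
t: 14.9
tool_pos: [0.4422, -0.2694, 0.1765]
orientation: [-180.0, -0.1, -23.1]
ft_force: [-0.2, -0.1, 0.1]
grip_width: 0.0232
grasp_force: 0.0
```

Emit:
servo_tool:
  plan:
    - [[0,0,0,0,0,0,1],[0,0,0,0,0,0,1],[0,0,0,0,0,0,1],[0,0,0,0,0,0,1],[0,0,-1.4,0,0,0,1]]

```text
t: 15.4
tool_pos: [0.4414, -0.269, 0.1895]
orientation: [-180.0, 0.1, -23.1]
ft_force: [-0.5, 0.0, -0.1]
grip_width: 0.0111
grasp_force: 39.3
```

Emit:
servo_tool:
  plan:
    - [[0,0,-1.5,0,0,0,1],[0,0,-3,0,0,0,1],[0,0,-5.5,0,0,0,1],[0,0,-8,0,0,0,1],[0,0,-8,0,0,0,1]]

```text
t: 15.9
tool_pos: [0.4426, -0.2703, 0.2734]
orientation: [-180.0, -0.3, -23.1]
ft_force: [0.6, 0.8, -0.2]
grip_width: 0.011
grasp_force: 39.3
```

```bash
cat >> h.py <<'E'
BC=np.array([.571,.092]);BX=np.array([.132,.991]);BY=np.array([-.991,.132]); BYAW=82.4
def boxp(x,y): return (BC+BX*x+BY*y).tolist()
E
python3 - <<'E'
from h import *
check()
# carry to above row_long at box x=-27, hold at z .27
h=boxp(-.027,-.071); e=down(-7.6)
plan([([.50,-.15,.30],down(-15),1,4),(h+[.275],e,1,4,1)])
E
```

```text
t 15.9 tcp [ 0.4426 -0.2703  0.2734] rpy [-180.    -0.3  -23.1] F [ 0.6  0.8 -0.2] w 0.011 gf 39.3 dcmd mm [ 0.9 -0.5  3.2] j [-9, 29, 44, 119, -29, 43, -60]
[[[0.2,-3.3,-0.7,0,0,-0.04,1],[0.3,-6.7,-1.5,0,0,-0.07,1],[0.5,-10,-2.2,0,0,-0.11,1],[0.7,-13.3,-3,0,0,-0.14,1],[1.3,-16.8,-2.6,0,0,-0.16,1]]]
[[[1.2,-3.3,0.3,0,0,-0.02,1],[2.4,-6.6,0.7,0,0,-0.04,1],[3.6,-10,1,0,0,-0.06,1],[4.8,-13.3,1.4,0,0,-0.07,1],[6,-16.6,1.7,0,0,-0.09,1]]]
[[[1.5,-3.2,0.4,0,0,-0.02,1],[1.5,-3.2,0.4,0,0,-0.02,1]]]
end [0.6375 0.0556 0.2746] [179.9   0.   -7.6]
```

Emit:
servo_tool:
  plan:
    - [[0.2,-3.3,-0.7,0,0,-0.04,1],[0.3,-6.7,-1.5,0,0,-0.07,1],[0.5,-10,-2.2,0,0,-0.11,1],[0.7,-13.3,-3,0,0,-0.14,1],[1.3,-16.8,-2.6,0,0,-0.16,1]]

```text
t: 16.4
tool_pos: [0.52, -0.119, 0.2971]
orientation: [-179.9, -0.1, -13.9]
ft_force: [-0.1, -1.0, -0.4]
grip_width: 0.0108
grasp_force: 39.3
```

Emit:
servo_tool:
  plan:
    - [[1.2,-3.3,0.3,0,0,-0.02,1],[2.4,-6.6,0.7,0,0,-0.04,1],[3.6,-10,1,0,0,-0.06,1],[4.8,-13.3,1.4,0,0,-0.07,1],[6,-16.6,1.7,0,0,-0.09,1]]

```text
t: 16.9
tool_pos: [0.6182, 0.0282, 0.2786]
orientation: [180.0, 0.0, -8.7]
ft_force: [-0.6, -0.2, 0.1]
grip_width: 0.0111
grasp_force: 39.3
```

Emit:
servo_tool:
  plan:
    - [[1.5,-3.2,0.4,0,0,-0.02,1],[1.5,-3.2,2,0,0,-0.02,1],[1.5,-3.2,3.5,0,0,-0.02,1],[1.5,-3.2,3.5,0,0,-0.02,1]]

```text
t: 17.3
tool_pos: [0.6358, 0.055, 0.2413]
orientation: [179.9, 0.3, -7.7]
ft_force: [-0.2, -0.1, -0.7]
grip_width: 0.0109
grasp_force: 39.3
```

```bash
python3 - <<'E'
from h import *
p,r,s=pose(); print(p,s["grip_width"]); json.dump([[.6375,.0556,.2436],r.as_quat().tolist()],open("cmd.json","w"))
a=snap("scene","s6")
cv2.imwrite("pics/c6.png",cv2.resize(a[170:280,240:375],(736,600),interpolation=2))
print("px per crop:",736/135,600/110)
z=p[2]-.1695; ax=np.array([np.cos(np.radians(-7.6)),np.sin(np.radians(-7.6))])
for k in(-.044,.044): print("tube end",((proj("scene",[*(p[:2]+ax*k),z])-[240,170])*5.453).round())
for x,y,zz in((-.06,-.121,.046),(.06,-.121,.046),(.06,-.021,.038),(-.06,-.021,.038),(-.065,-.126,.046),(-.065,.126,.046),(.065,.126,.046),(.065,-.126,.046)): print((x,y,zz),((proj("scene",[*boxp(x,y),zz])-[240,170])*5.453).round())
E
```

```text
[0.63581296 0.0549986  0.24127534] 0.010914946824398116
px per crop: 5.451851851851852 5.454545454545454
tube end [279. 286.]
tube end [220. 387.]
(-0.06, -0.121, 0.046) [149. 425.]
(0.06, -0.121, 0.046) [395. 482.]
(0.06, -0.021, 0.038) [449. 374.]
(-0.06, -0.021, 0.038) [219. 324.]
(-0.065, -0.126, 0.046) [136. 429.]
(-0.065, 0.126, 0.046) [299. 167.]
(0.065, 0.126, 0.046) [528. 211.]
(0.065, -0.126, 0.046) [403. 491.]
```

View pics/c6.png

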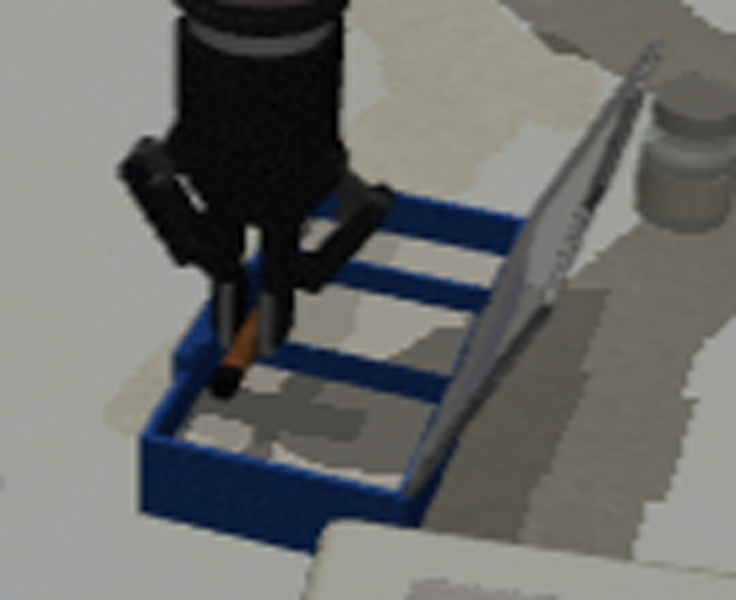

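The held tube's cap end is at crop (223,387), roughly 3 mm toward +y of the box from centred. The box corners match prediction to about 1 px. I'll shift 3 mm and lower it.

```bash
cat >> h.py <<'E'
def place(bx,by,zup=.275,g=.7,nxt=None):
    h=boxp(bx,by-.003); e=down(-7.6)
    plan([([.50,-.12,.30],down(-15),1,4),(h+[zup],e,1,4),(h+[.222],e,1,3),(h+[.199],e,1,1.2,1),(h+[.199],e,g,1,3),(h+[.215],e,g,1.5),(h+[zup],e,g,4,0)])
E
python3 - <<'E'
from h import *
h=boxp(-.027,-.074);e=down(-7.6)
plan([(h+[.222],e,1,3),(h+[.199],e,1,1.2,1),(h+[.199],e,.7,1,3),(h+[.215],e,.7,1.5),(h+[.275],e,.7,4,0)])
pick(.461,-.383,-21.5,[([.54,-.12,.30],down(-15),.4)])
E
```

```text
[[[0.3,0,2.2,0,0,0,1],[0.3,0,3.3,0,0,0,1],[0.3,0,4.5,0,0,0,1],[0.3,0,4.5,0,0,0,1],[0.3,0,4.5,0,0,0,0.7]]]
[[[0,0,0,0,0,0,0.7],[0,0,0,0,0,0,0.7],[0,0,0,0,0,0,0.7],[0,0,-0.8,0,0,0,0.7],[0,0,-1.6,0,0,0,0.7]]]
[[[0,0,-3,0,0,0,0.7],[0,0,-6,0,0,0,0.7]]]
end [0.6406 0.0552 0.2746] [179.9   0.3  -7.7]
[[[-1.5,3.7,-0.5,0,0,0.03,0.4],[-3.1,7.5,-1,0,0,0.05,0.4],[-4.6,11.2,-1.5,0,0,0.08,0.4],[-6.1,15,-2,0,0,0.1,0.4],[-7.6,18.7,-2.5,0,0,0.13,0.4]]]
[[[-0.1,3.9,0.5,0,0,0.01,0.4],[-0.2,7.9,0.9,0,0,0.03,0.4],[-0.3,11.8,1.4,0,0,0.05,0.4],[-0.4,15.7,1.8,0,0,0.06,0.4],[-0.5,19.6,2.2,0,0,0.08,0.4]]]
[[[0.2,3.9,0.5,0,0,0.01,0.4],[0.4,7.9,0.9,0,0,0.03,0.4],[0.4,7.9,4.4,0,0,0.03,0.4],[0.4,7.8,7.9,0,0,0.03,0.4],[0.4,7.8,8.7,0,0,0.03,0.4]]]
[[[0,0,0.8,0,0,0,0.4],[0,0,1.6,0,0,0,0.4],[0,0,1.6,0,0,0,1],[0,0,1.6,0,0,0,1],[0,0,1.6,0,0,0,1]]]
[[[0,0,0,0,0,0,1],[0,0,0,0,0,0,1],[0,0,0,0,0,0,1],[0,0,-1.5,0,0,0,1],[0,0,-2.9,0,0,0,1]]]
[[[0,0,-1.5,0,0,0,1],[0,0.1,-4,0,0,0,1],[0,0.1,-6.5,0,0,0,1],[0,0.1,-6.5,0,0,0,1]]]
end [ 0.4611 -0.3834  0.2701] [179.8   0.2 -21.5]
```

Emit:
servo_tool:
  plan:
    - [[0.3,0,2.2,0,0,0,1],[0.3,0,3.3,0,0,0,1],[0.3,0,4.5,0,0,0,1],[0.3,0,4.5,0,0,0,1],[0.3,0,4.5,0,0,0,0.7]]

```text
t: 17.85
tool_pos: [0.6405, 0.0553, 0.1989]
orientation: [180.0, 0.0, -7.7]
ft_force: [-0.5, -0.3, 0.4]
grip_width: 0.0242
grasp_force: 0.0
```

Emit:
servo_tool:
  plan:
    - [[0,0,0,0,0,0,0.7],[0,0,0,0,0,0,0.7],[0,0,0,0,0,0,0.7],[0,0,-0.8,0,0,0,0.7],[0,0,-1.6,0,0,0,0.7]]

```text
t: 18.35
tool_pos: [0.6406, 0.0556, 0.2153]
orientation: [180.0, 0.0, -7.6]
ft_force: [0.7, 0.1, 0.7]
grip_width: 0.0258
grasp_force: 0.0
```

Emit:
servo_tool:
  plan:
    - [[0,0,-3,0,0,0,0.7],[0,0,-6,0,0,0,0.7]]

```text
t: 18.55
tool_pos: [0.6403, 0.0556, 0.2758]
orientation: [180.0, 0.0, -7.6]
ft_force: [0.9, -0.3, 0.1]
grip_width: 0.0253
grasp_force: 0.0
```

Emit:
servo_tool:
  plan:
    - [[-1.5,3.7,-0.5,0,0,0.03,0.4],[-3.1,7.5,-1,0,0,0.05,0.4],[-4.6,11.2,-1.5,0,0,0.08,0.4],[-6.1,15,-2,0,0,0.1,0.4],[-7.6,18.7,-2.5,0,0,0.13,0.4]]

```text
t: 19.05
tool_pos: [0.5394, -0.1211, 0.3009]
orientation: [-180.0, -0.1, -15.1]
ft_force: [1.7, -0.2, 0.4]
grip_width: 0.0508
grasp_force: 0.0
```

```bash
cat >> h.py <<'E'
def boxlook(name):
    """amber+cap extents inside the box, in box frame, from both views (floor height)"""
    for cam in("top","scene"):
        im=snap(cam,name+cam[0])
        for t in tubes(im,cam,z=.0285):
            d=t["mid"]-BC; q=[d@BX,d@BY]; a=[t["ax"]@BX,t["ax"]@BY]
            if abs(q[0])<.07 and abs(q[1])<.13: print(cam,"BOX x,y",np.round(q,3),"ang",np.degrees(np.arctan2(a[0],a[1])).round(1),"L",t["L"].round(3))
        for t in tubes(im,cam):
            m=t["mid"]
            if .35<m[0]<.75 and -.6<m[1]<-.05: print(cam,m.round(4),"hd",np.degrees(np.arctan2(t["ax"][1],t["ax"][0])).round(1),"L",t["L"].round(3))
E
python3 -c "
from h import *
p,r,s=pose();print(p,s['grip_width']);boxlook('b1')"
```

```text
[ 0.53944999 -0.12111137  0.30086937] 0.05082335433800437
top BOX x,y [-0.028 -0.075] ang 180.0 L 0.085
top [ 0.5865 -0.3787] hd -22.0 L 0.064
top [ 0.4631 -0.3842] hd -21.8 L 0.087
scene BOX x,y [-0.027 -0.058] ang -0.7 L 0.086
scene [ 0.4602 -0.3817] hd -20.9 L 0.084
scene [ 0.4585 -0.1718] hd -23.6 L 0.065
scene [ 0.5851 -0.3768] hd -18.4 L 0.066
scene [ 0.5935 -0.2635] hd 26.9 L 0.038
```

Emit:
servo_tool:
  plan:
    - [[-0.1,3.9,0.5,0,0,0.01,0.4],[-0.2,7.9,0.9,0,0,0.03,0.4],[-0.3,11.8,1.4,0,0,0.05,0.4],[-0.4,15.7,1.8,0,0,0.06,0.4],[-0.5,19.6,2.2,0,0,0.08,0.4]]

```text
t: 19.65
tool_pos: [0.4844, -0.3087, 0.2783]
orientation: [-180.0, -0.1, -19.7]
ft_force: [-0.2, 0.4, -0.2]
grip_width: 0.0512
grasp_force: 0.0
```

Emit:
servo_tool:
  plan:
    - [[0.2,3.9,0.5,0,0,0.01,0.4],[0.4,7.9,0.9,0,0,0.03,0.4],[0.4,7.9,4.4,0,0,0.03,0.4],[0.4,7.8,7.9,0,0,0.03,0.4],[0.4,7.8,8.7,0,0,0.03,0.4]]

```text
t: 20.15
tool_pos: [0.4615, -0.3812, 0.1881]
orientation: [-179.9, 0.3, -21.4]
ft_force: [-1.0, 0.1, -0.1]
grip_width: 0.0508
grasp_force: 0.0
```

Emit:
servo_tool:
  plan:
    - [[0,0,0.8,0,0,0,0.4],[0,0,1.6,0,0,0,0.4],[0,0,1.6,0,0,0,1],[0,0,1.6,0,0,0,1],[0,0,1.6,0,0,0,1]]

```text
t: 20.65
tool_pos: [0.4624, -0.3826, 0.1758]
orientation: [180.0, -0.1, -21.4]
ft_force: [0.5, 1.0, 2.8]
grip_width: 0.011
grasp_force: 38.9
```

Emit:
servo_tool:
  plan:
    - [[0,0,0,0,0,0,1],[0,0,0,0,0,0,1],[0,0,0,0,0,0,1],[0,0,-1.5,0,0,0,1],[0,0,-2.9,0,0,0,1]]

```text
t: 21.15
tool_pos: [0.4619, -0.3824, 0.2048]
orientation: [180.0, 0.0, -21.4]
ft_force: [0.7, 0.1, -0.7]
grip_width: 0.0113
grasp_force: 39.3
```

Emit:
servo_tool:
  plan:
    - [[0,0,-1.5,0,0,0,1],[0,0.1,-4,0,0,0,1],[0,0.1,-6.5,0,0,0,1],[0,0.1,-6.5,0,0,0,1]]

```text
t: 21.55
tool_pos: [0.4624, -0.3846, 0.273]
orientation: [179.9, -0.4, -21.4]
ft_force: [-0.4, -0.8, 0.7]
grip_width: 0.0113
grasp_force: 39.3
```

```bash
python3 - <<'E'
from h import *
check()
place(.027,-.071)
E
```

```text
t 21.55 tcp [ 0.4624 -0.3846  0.273 ] rpy [179.9  -0.4 -21.4] F [-0.4 -0.8  0.7] w 0.0113 gf 39.3 dcmd mm [ 1.3 -1.1  2.9] j [4, 35, 41, 108, -31, 48, -50]
[[[-0.9,-3.7,-0.4,0,0,-0.02,1],[-1.7,-7.4,-0.9,0,0,-0.03,1],[-2.6,-11.1,-1.3,0,0,-0.05,1],[-3.4,-14.8,-1.7,0,0,-0.06,1],[-4.3,-18.5,-2.2,0,0,-0.08,1]]]
[[[-0.6,-3.8,-0.4,0,0,-0.02,1],[-1.1,-7.5,-0.8,0,0,-0.03,1],[-0.1,-11.3,-0.5,0,0,-0.05,1],[1,-15,-0.2,0,0,-0.07,1],[2.1,-18.8,0.2,0,0,-0.09,1]]]
[[[1.4,-3.6,0.3,0,0,-0.02,1],[2.8,-7.2,0.7,0,0,-0.04,1],[4.2,-10.9,1,0,0,-0.05,1],[5.6,-14.5,1.3,0,0,-0.07,1],[5.6,-14.5,4,0,0,-0.07,1]]]
[[[0,0,2.6,0,0,0,1],[0,0,3.8,0,0,0,1],[0,0,4.9,0,0,0,1],[0,0,4.9,0,0,0,1],[0,0,4.9,0,0,0,0.7]]]
[[[0,0,0,0,0,0,0.7],[0,0,0,0,0,0,0.7],[0,0,0,0,0,0,0.7],[0,0,-0.8,0,0,0,0.7],[0,0,-1.6,0,0,0,0.7]]]
[[[0,0,-3,0,0,0,0.7],[0,0,-6,0,0,0,0.7]]]
end [0.6478 0.1089 0.2755] [179.9   0.3  -7.7]
```

Emit:
servo_tool:
  plan:
    - [[-0.9,-3.7,-0.4,0,0,-0.02,1],[-1.7,-7.4,-0.9,0,0,-0.03,1],[-2.6,-11.1,-1.3,0,0,-0.05,1],[-3.4,-14.8,-1.7,0,0,-0.06,1],[-4.3,-18.5,-2.2,0,0,-0.08,1]]

```text
t: 22.05
tool_pos: [0.489, -0.1937, 0.291]
orientation: [-180.0, 0.0, -16.8]
ft_force: [0.1, 0.8, 0.0]
grip_width: 0.0108
grasp_force: 39.3
```

Emit:
servo_tool:
  plan:
    - [[-0.6,-3.8,-0.4,0,0,-0.02,1],[-1.1,-7.5,-0.8,0,0,-0.03,1],[-0.1,-11.3,-0.5,0,0,-0.05,1],[1,-15,-0.2,0,0,-0.07,1],[2.1,-18.8,0.2,0,0,-0.09,1]]

```text
t: 22.55
tool_pos: [0.564, -0.0199, 0.2892]
orientation: [-180.0, -0.0, -11.6]
ft_force: [-0.1, -0.4, 0.1]
grip_width: 0.0107
grasp_force: 39.3
```

Emit:
servo_tool:
  plan:
    - [[1.4,-3.6,0.3,0,0,-0.02,1],[2.8,-7.2,0.7,0,0,-0.04,1],[4.2,-10.9,1,0,0,-0.05,1],[5.6,-14.5,1.3,0,0,-0.07,1],[5.6,-14.5,4,0,0,-0.07,1]]

```text
t: 23.05
tool_pos: [0.6511, 0.1163, 0.2509]
orientation: [-179.7, -0.4, -7.1]
ft_force: [-0.2, 0.5, -0.8]
grip_width: 0.011
grasp_force: 39.3
```

```bash
cat >> h.py <<'E'
def held(L,name,cx=-.003):
    """amber/dark pixels of held tube in scene view -> how far the tube's cap end is along world -BY, tilt"""
    p,r,s=pose(); z=p[2]-.1695; im=snap("scene",name); hsv=cv2.cvtColor(im,cv2.COLOR_BGR2HSV)
    a=r.apply([1,0,0])[:2]
    m=cv2.inRange(hsv,(3,110,40),(22,255,255)); ys,xs=np.nonzero(m)
    P=np.array([ray("scene",u,v,z)[:2] for u,v in zip(xs,ys)])-p[:2]
    k=(np.abs(P@a)<.06)&(np.abs(P@[-a[1],a[0]])<.02); t=P[k]@a
    print("width",s["grip_width"],"amber n",k.sum(),"along",np.round([t.min(),t.max()],3) if k.any() else None,"cap junction expected",L/2-.011,"cross",(P[k]@[-a[1],a[0]]).mean().round(3) if k.any() else None)
E
python3 -c "
from h import *
held(.088,'hd1')"
```

```text
Traceback (most recent call last):
  File "h.py", line 93, in held
    P=np.array([ray("scene",u,v,z)[:2] for u,v in zip(xs,ys)])-p[:2]
                ~~~^^^^^^^^^^^^^^^
  File "h.py", line 5, in ray
    c=camera_info(cam); T=np.linalg.inv(np.array(c["world_to_cam"]))
ValueError: time passes only in moves, steps and waits
```

```bash
python3 - <<'E'
s=open("h.py").read()
s=s.replace("def ray(","from functools import lru_cache\n_ci=lru_cache(None)(camera_info)\ndef ray(",1).replace("c=camera_info(cam)","c=_ci(cam)")
s=s.replace('("scene",name); hsv','("scene",name); im[:150]=0; hsv')
open("h.py","w").write(s)
E
python3 -c "
from h import *
held(.088,'hd1')"
```

```text
width 0.010837740354420849 amber n 45 along [-0.031  0.023] cap junction expected 0.033 cross -0.002
```

```bash
python3 - <<'E'
from h import *
for f,p,yaw in(("s6",[.6375,.0556,.2425],-7.6),("hd1",[.648,.109,.248],-7.6)):
    p=np.array(p); z=p[2]-.1695; im=cv2.imread(f"pics/{f}.png"); hsv=cv2.cvtColor(im,cv2.COLOR_BGR2HSV)
    a=np.array([np.cos(np.radians(yaw)),np.sin(np.radians(yaw))]); n=np.array([-a[1],a[0]])
    for k in np.arange(-.05,.056,.006):
        u,v=np.round(proj("scene",[*(p[:2]+a*k),z])).astype(int); print(f,k.round(3),(u,v),im[v,u].tolist(),im[v,u+1].tolist())
p,r,s=pose();print(p)
im=cv2.imread("pics/hd1.png");cv2.imwrite("pics/c7.png",cv2.resize(im[170:280,240:375],(736,600),interpolation=2))
E
```

```text
s6 -0.05 (np.int64(292), np.int64(221)) [13, 12, 12] [9, 8, 10]
s6 -0.044 (np.int64(291), np.int64(222)) [12, 7, 9] [10, 9, 8]
s6 -0.038 (np.int64(291), np.int64(224)) [10, 7, 8] [12, 12, 9]
s6 -0.032 (np.int64(290), np.int64(225)) [24, 23, 23] [12, 11, 10]
s6 -0.026 (np.int64(289), np.int64(226)) [45, 44, 46] [24, 25, 24]
s6 -0.02 (np.int64(288), np.int64(227)) [53, 54, 54] [45, 45, 46]
s6 -0.014 (np.int64(288), np.int64(228)) [53, 54, 54] [44, 44, 45]
s6 -0.008 (np.int64(287), np.int64(230)) [40, 46, 57] [54, 54, 55]
s6 -0.002 (np.int64(286), np.int64(231)) [26, 46, 75] [37, 42, 51]
s6 0.004 (np.int64(285), np.int64(232)) [25, 50, 86] [16, 35, 58]
s6 0.01 (np.int64(285), np.int64(234)) [22, 45, 75] [16, 31, 50]
s6 0.016 (np.int64(284), np.int64(235)) [22, 46, 79] [19, 39, 66]
s6 0.022 (np.int64(283), np.int64(236)) [30, 59, 96] [26, 50, 82]
s6 0.028 (np.int64(282), np.int64(237)) [14, 14, 15] [14, 24, 38]
s6 0.034 (np.int64(282), np.int64(239)) [11, 10, 9] [6, 6, 6]
s6 0.04 (np.int64(281), np.int64(240)) [3, 3, 2] [7, 5, 7]
s6 0.046 (np.int64(280), np.int64(241)) [9, 7, 8] [9, 10, 
[... 609 characters left out ...]
]
hd1 -0.002 (np.int64(306), np.int64(234)) [24, 49, 81] [32, 61, 100]
hd1 0.004 (np.int64(305), np.int64(236)) [18, 41, 73] [25, 52, 89]
hd1 0.01 (np.int64(305), np.int64(237)) [24, 50, 88] [25, 51, 88]
hd1 0.016 (np.int64(304), np.int64(238)) [21, 45, 77] [25, 51, 88]
hd1 0.022 (np.int64(303), np.int64(240)) [38, 59, 89] [29, 56, 94]
hd1 0.028 (np.int64(303), np.int64(241)) [16, 18, 24] [16, 21, 30]
hd1 0.034 (np.int64(302), np.int64(242)) [25, 26, 27] [17, 14, 16]
hd1 0.04 (np.int64(301), np.int64(244)) [18, 20, 19] [4, 5, 5]
hd1 0.046 (np.int64(300), np.int64(245)) [41, 43, 44] [7, 4, 6]
hd1 0.052 (np.int64(300), np.int64(246)) [50, 53, 54] [22, 23, 22]
[0.64630434 0.11091428 0.24568094]
```

View pics/c7.png

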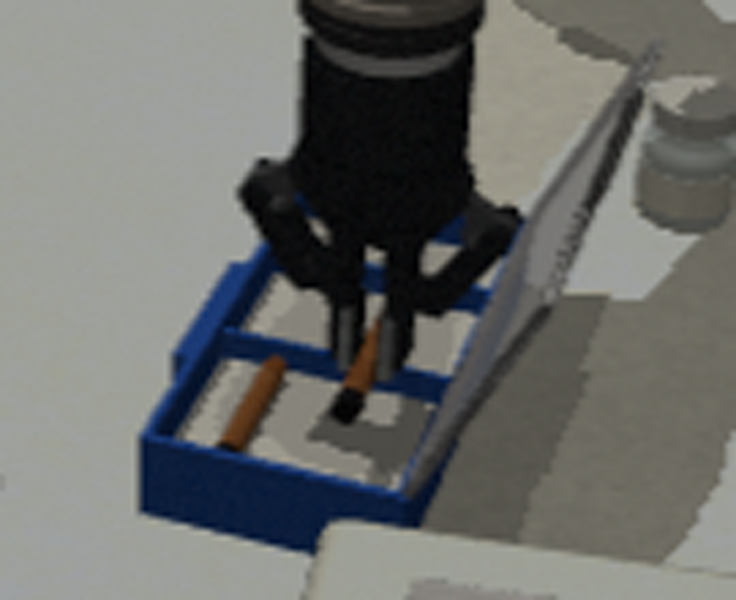

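The held tube is seated like the first one (cap junction at the same offset), and the first tube lies correctly in its row. I'll shift 1 cm away from the lid before lowering, to keep the knuckles clear.

Emit:
servo_tool:
  plan:
    - [[0,1,0,0,0,0,1],[0,1,2.6,0,0,0,1],[0,1,3.8,0,0,0,1],[0,1,4.9,0,0,0,1],[0,1,4.9,0,0,0,1]]

```text
t: 23.65
tool_pos: [0.6458, 0.0988, 0.1989]
orientation: [180.0, 0.1, -7.7]
ft_force: [-1.2, -0.2, -0.5]
grip_width: 0.0112
grasp_force: 39.3
```

Emit:
servo_tool:
  plan:
    - [[0,0,0,0,0,0,0.7],[0,0,0,0,0,0,0.7],[0,0,0,0,0,0,0.7],[0,0,-0.8,0,0,0,0.7],[0,0,-1.6,0,0,0,0.7]]

```text
t: 24.15
tool_pos: [0.6464, 0.0994, 0.2165]
orientation: [-180.0, -0.0, -7.6]
ft_force: [-0.4, -0.3, -0.1]
grip_width: 0.0256
grasp_force: 0.0
```

Emit:
servo_tool:
  plan:
    - [[0,0,-3,0,0,0,0.7],[0,0,-6,0,0,0,0.7]]

```text
t: 24.35
tool_pos: [0.6462, 0.0993, 0.2769]
orientation: [180.0, 0.0, -7.6]
ft_force: [0.2, 0.7, -0.1]
grip_width: 0.0256
grasp_force: 0.0
```

```bash
python3 - <<'E'
from h import *
cp,cr=load(); json.dump([(cp-np.append(BX,0)*.01).tolist(),cr.as_quat().tolist()],open("cmd.json","w"))
check()
plan([([.54,-.12,.30],down(-15),.4)])
E
```

```text
t 24.35 tcp [0.6462 0.0993 0.2769] rpy [180.    0.   -7.6] F [ 0.2  0.7 -0.1] w 0.0256 gf 0.0 dcmd mm [-0.3  0.3  1.4] j [-40, 39, 38, 100, -29, 52, -87]
[[[-1.3,3.9,-0.4,0,0,0.02,0.4],[-2.5,7.7,-0.8,0,0,0.04,0.4],[-3.8,11.6,-1.2,0,0,0.06,0.4],[-5.1,15.4,-1.6,0,0,0.08,0.4],[-6.4,19.3,-2,0,0,0.11,0.4]]]
[[[-0.8,3.9,-0.4,0,0,0.02,0.4]]]
end [ 0.5401 -0.1196  0.3003] [179.8   0.3 -15.2]
```

Emit:
servo_tool:
  plan:
    - [[-1.3,3.9,-0.4,0,0,0.02,0.4],[-2.5,7.7,-0.8,0,0,0.04,0.4],[-3.8,11.6,-1.2,0,0,0.06,0.4],[-5.1,15.4,-1.6,0,0,0.08,0.4],[-6.4,19.3,-2,0,0,0.11,0.4]]

```text
t: 24.85
tool_pos: [0.5565, -0.0848, 0.2969]
orientation: [-180.0, -0.1, -14.0]
ft_force: [0.9, -0.3, 0.4]
grip_width: 0.0515
grasp_force: 0.0
```

Emit:
servo_tool:
  plan:
    - [[-0.8,3.9,-0.4,0,0,0.02,0.4]]

```text
t: 24.95
tool_pos: [0.5392, -0.1209, 0.3008]
orientation: [-180.0, -0.1, -15.2]
ft_force: [0.6, -0.8, 0.4]
grip_width: 0.051
grasp_force: 0.0
```

```bash
python3 - <<'E'
from h import *
check();boxlook("b2")
pick(.460,-.1735,-26)
E
```

```text
t 24.95 tcp [ 0.5392 -0.1209  0.3008] rpy [-1.80e+02 -1.00e-01 -1.52e+01] F [ 0.6 -0.8  0.4] w 0.051 gf 0.0 dcmd mm [-0.9 -1.4  0.5] j [-27, 29, 43, 114, -27, 48, -74]
top BOX x,y [ 0.016 -0.072] ang -179.4 L 0.086
top BOX x,y [-0.028 -0.075] ang 179.9 L 0.085
top [ 0.5865 -0.3787] hd -22.0 L 0.064
scene BOX x,y [-0.027 -0.058] ang -0.7 L 0.086
scene BOX x,y [ 0.017 -0.057] ang 0.4 L 0.084
scene [ 0.4585 -0.1718] hd -23.6 L 0.065
scene [ 0.5851 -0.3768] hd -18.4 L 0.066
scene [ 0.5935 -0.2635] hd 26.9 L 0.038
[[[-2.1,2.4,1,0,0,0.06,0.4],[-4.2,4.9,2.1,0,0,0.13,0.4],[-6.3,7.3,3.1,0,0,0.19,0.4],[-6.3,7.3,6.6,0,0,0.19,0.4],[-6.3,7.3,10.1,0,0,0.19,0.4]]]
[[[0,0,0.8,0,0,0,0.4],[0,0,1.6,0,0,0,0.4],[0,0,2.4,0,0,0,0.4],[0,0,2.4,0,0,0,1],[0,0,2.4,0,0,0,1]]]
[[[0,0,0,0,0,0,1],[0,0,0,0,0,0,1],[0,0,0,0,0,0,1],[0,0,0,0,0,0,1],[0,0,-1.5,0,0,0,1]]]
[[[0,0,-1.5,0,0,0,1],[0,0,-2.9,0,0,0,1],[0,0,-5.4,0,0,0,1],[0,0,-7.9,0,0,0,1],[0,0,-7.9,0,0,0,1]]]
end [ 0.46   -0.1736  0.2698] [179.8   0.2 -26.1]
```

Both long tubes are in place. Next, the near medium tube.

Emit:
servo_tool:
  plan:
    - [[-2.1,2.4,1,0,0,0.06,0.4],[-4.2,4.9,2.1,0,0,0.13,0.4],[-6.3,7.3,3.1,0,0,0.19,0.4],[-6.3,7.3,6.6,0,0,0.19,0.4],[-6.3,7.3,10.1,0,0,0.19,0.4]]

```text
t: 25.55
tool_pos: [0.4605, -0.1739, 0.1991]
orientation: [-179.9, -0.2, -26.0]
ft_force: [1.1, 0.4, 0.6]
grip_width: 0.0511
grasp_force: 0.0
```

Emit:
servo_tool:
  plan:
    - [[0,0,0.8,0,0,0,0.4],[0,0,1.6,0,0,0,0.4],[0,0,2.4,0,0,0,0.4],[0,0,2.4,0,0,0,1],[0,0,2.4,0,0,0,1]]

```text
t: 26.05
tool_pos: [0.4607, -0.1735, 0.1754]
orientation: [-180.0, -0.1, -26.0]
ft_force: [-1.2, -0.6, -0.4]
grip_width: 0.023
grasp_force: 0.0
```

Emit:
servo_tool:
  plan:
    - [[0,0,0,0,0,0,1],[0,0,0,0,0,0,1],[0,0,0,0,0,0,1],[0,0,0,0,0,0,1],[0,0,-1.5,0,0,0,1]]

```text
t: 26.55
tool_pos: [0.4599, -0.1732, 0.1893]
orientation: [180.0, 0.1, -26.0]
ft_force: [-0.9, -0.6, 0.2]
grip_width: 0.0112
grasp_force: 39.4
```

Emit:
servo_tool:
  plan:
    - [[0,0,-1.5,0,0,0,1],[0,0,-2.9,0,0,0,1],[0,0,-5.4,0,0,0,1],[0,0,-7.9,0,0,0,1],[0,0,-7.9,0,0,0,1]]

```text
t: 27.05
tool_pos: [0.4612, -0.174, 0.2712]
orientation: [-179.9, -0.3, -26.0]
ft_force: [0.9, 0.1, -0.2]
grip_width: 0.0114
grasp_force: 39.4
```

```bash
sed -i 's/plan(\[(\[.50,-.12,.30\],down(-15),1,4),(h+\[zup\]/plan([(h+[zup]/' h.py; python3 - <<'E'
from h import *
check()
place(-.028,.022)
plan([([.54,-.12,.30],down(-15),.4)])
E
```

```text
t 27.05 tcp [ 0.4612 -0.174   0.2712] rpy [-179.9   -0.3  -26. ] F [ 0.9  0.1 -0.2] w 0.0114 gf 39.4 dcmd mm [ 1.2 -0.4  1.5] j [-23, 27, 46, 123, -30, 41, -73]
[[[-0.4,-3.6,-0.1,0,0,-0.05,1],[-0.7,-7.3,-0.2,0,0,-0.09,1],[-1.1,-10.9,-0.3,0,0,-0.14,1],[-1.5,-14.6,-0.3,0,0,-0.18,1],[-1.9,-18.2,-0.4,0,0,-0.23,1]]]
[[[0.5,-3.6,-0.1,0,0,-0.05,1],[1,-7.2,-0.2,0,0,-0.09,1],[1,-7.3,2.5,0,0,-0.09,1],[1,-7.3,5.1,0,0,-0.09,1],[1,-7.3,6.3,0,0,-0.09,1]]]
[[[0,0,1.1,0,0,0,1],[0,0,1.1,0,0,0,1],[0,0,1.1,0,0,0,0.7],[0,0,1.1,0,0,0,0.7],[0,0,1.1,0,0,0,0.7]]]
[[[0,0,0,0,0,0,0.7],[0,0,-0.8,0,0,0,0.7],[0,0,-1.6,0,0,0,0.7],[0,0,-4.6,0,0,0,0.7],[0,0.1,-7.6,0,0,0,0.7]]]
end [0.5488 0.0662 0.275 ] [179.9   0.3  -7.7]
[[[0.3,3.7,-0.5,0,0,0.03,0.4],[0.6,7.4,-1,0,0,0.05,0.4],[1,11.1,-1.5,0,0,0.08,0.4],[1.3,14.9,-2,0,0,0.1,0.4],[1.6,18.6,-2.5,0,0,0.13,0.4]]]
end [ 0.5398 -0.1202  0.3003] [179.8   0.3 -15.2]
```

Emit:
servo_tool:
  plan:
    - [[-0.4,-3.6,-0.1,0,0,-0.05,1],[-0.7,-7.3,-0.2,0,0,-0.09,1],[-1.1,-10.9,-0.3,0,0,-0.14,1],[-1.5,-14.6,-0.3,0,0,-0.18,1],[-1.9,-18.2,-0.4,0,0,-0.23,1]]

```text
t: 27.55
tool_pos: [0.5229, 0.0003, 0.2721]
orientation: [-180.0, 0.0, -12.7]
ft_force: [0.8, -0.4, -0.5]
grip_width: 0.0113
grasp_force: 39.4
```

Emit:
servo_tool:
  plan:
    - [[0.5,-3.6,-0.1,0,0,-0.05,1],[1,-7.2,-0.2,0,0,-0.09,1],[1,-7.3,1,0,0,-0.09,1]]

```text
t: 27.85
tool_pos: [0.5508, 0.0734, 0.2628]
orientation: [-179.8, -0.2, -7.1]
ft_force: [0.2, -0.1, -0.1]
grip_width: 0.0113
grasp_force: 39.4
```

```bash
python3 -c "
from h import *
held(.066,'hd2')"
```

```text
width 0.011256774625926273 amber n 22 along [-0.022  0.013] cap junction expected 0.022000000000000002 cross -0.002
```

Emit:
servo_tool:
  plan:
    - [[0,0,2,0,0,0,1],[0,0,4.1,0,0,0,1],[0,0,5.3,0,0,0,1],[0,0,6.4,0,0,0,1],[0,0,6.4,0,0,0,1]]

```text
t: 28.4
tool_pos: [0.5483, 0.0668, 0.1976]
orientation: [179.9, 0.1, -7.7]
ft_force: [-1.1, 0.4, 0.4]
grip_width: 0.0109
grasp_force: 41.3
```

Emit:
servo_tool:
  plan:
    - [[0,0,0,0,0,0,0.7],[0,0,0,0,0,0,0.7],[0,0,0,0,0,0,0.7],[0,0,-0.8,0,0,0,0.7],[0,0,-1.6,0,0,0,0.7]]

```text
t: 28.9
tool_pos: [0.5489, 0.0675, 0.2155]
orientation: [-180.0, -0.0, -7.6]
ft_force: [0.4, -0.4, 0.2]
grip_width: 0.0256
grasp_force: 0.0
```

Emit:
servo_tool:
  plan:
    - [[0,0,-3,0,0,0,0.7],[0,0.1,-6,0,0,0,0.7]]

```text
t: 29.1
tool_pos: [0.5485, 0.0665, 0.2759]
orientation: [180.0, 0.0, -7.6]
ft_force: [-0.1, 0.6, 0.2]
grip_width: 0.0254
grasp_force: 0.0
```

Emit:
servo_tool:
  plan:
    - [[0.3,3.7,-0.5,0,0,0.03,0.4],[0.6,7.4,-1,0,0,0.05,0.4],[1,11.1,-1.5,0,0,0.08,0.4],[1.3,14.9,-2,0,0,0.1,0.4],[1.6,18.6,-2.5,0,0,0.13,0.4]]

```text
t: 29.6
tool_pos: [0.5396, -0.1215, 0.3009]
orientation: [-180.0, -0.1, -15.1]
ft_force: [0.8, -0.1, 0.6]
grip_width: 0.0513
grasp_force: 0.0
```

```bash
python3 - <<'E'
from h import *
check();boxlook("b3")
pick(.586,-.378,-21)
E
```

```text
t 29.6 tcp [ 0.5396 -0.1215  0.3009] rpy [-1.80e+02 -1.00e-01 -1.51e+01] F [ 0.8 -0.1  0.6] w 0.0513 gf 0.0 dcmd mm [-0.2 -1.3  0.6] j [-27, 29, 44, 114, -27, 48, -73]
top BOX x,y [ 0.016 -0.072] ang -179.6 L 0.086
top BOX x,y [-0.028 -0.075] ang -180.0 L 0.085
top BOX x,y [-0.029  0.02 ] ang -179.6 L 0.064
top [ 0.5865 -0.3788] hd -22.4 L 0.064
scene BOX x,y [-0.028  0.026] ang 178.3 L 0.06
scene BOX x,y [-0.027 -0.058] ang -0.7 L 0.086
scene BOX x,y [ 0.017 -0.057] ang 0.4 L 0.084
scene [ 0.5848 -0.3766] hd -19.1 L 0.066
scene [ 0.5935 -0.2635] hd 26.9 L 0.038
[[[1.9,3.9,0.5,0,0,0.02,0.4],[3.7,7.9,1,0,0,0.03,0.4],[5.6,11.8,1.5,0,0,0.05,0.4],[7.5,15.8,2,0,0,0.07,0.4],[9.3,19.7,2.5,0,0,0.08,0.4]]]
[[[2.2,3.8,0.5,0,0,0.02,0.4],[2.2,3.8,4,0,0,0.02,0.4],[2.3,3.8,7.5,0,0,0.02,0.4],[2.3,3.8,8.3,0,0,0.02,0.4],[2.3,3.8,9.1,0,0,0.02,0.4]]]
[[[0,0,0.8,0,0,0,0.4],[0,0,0.8,0,0,0,1],[0,0,0.8,0,0,0,1],[0,0,0.8,0,0,0,1],[0,0,0.8,0,0,0,1]]]
[[[0,0,0,0,0,0,1],[0,0,0,0,0,0,1],[0,0,-1.4,0,0,0,1],[0,0,-2.9,0,0,0,1],[-0.1,0,-4.4,0,0,0,1]]]
[[[0,0,-2.5,0,0,0,1],[0,0,-5,0,0,0,1],[0,0,-5,0,0,0,1]]]
end [ 0.5858 -0.3779  0.2705] [179.8   0.2 -20.9]
```

Emit:
servo_tool:
  plan:
    - [[1.9,3.9,0.5,0,0,0.02,0.4],[3.7,7.9,1,0,0,0.03,0.4],[5.6,11.8,1.5,0,0,0.05,0.4],[7.5,15.8,2,0,0,0.07,0.4],[9.3,19.7,2.5,0,0,0.08,0.4]]

```text
t: 30.2
tool_pos: [0.579, -0.3354, 0.2751]
orientation: [-180.0, -0.0, -19.6]
ft_force: [0.1, 0.5, 0.3]
grip_width: 0.0511
grasp_force: 0.0
```

Emit:
servo_tool:
  plan:
    - [[2.2,3.8,0.5,0,0,0.02,0.4],[2.2,3.8,4,0,0,0.02,0.4],[2.3,3.8,7.5,0,0,0.02,0.4],[2.3,3.8,8.3,0,0,0.02,0.4],[2.3,3.8,9.1,0,0,0.02,0.4]]

```text
t: 30.7
tool_pos: [0.5876, -0.3773, 0.1837]
orientation: [-180.0, 0.0, -20.8]
ft_force: [-0.1, -0.5, -0.5]
grip_width: 0.0515
grasp_force: 0.0
```

Emit:
servo_tool:
  plan:
    - [[0,0,0.8,0,0,0,0.4],[0,0,0.8,0,0,0,1],[0,0,0.8,0,0,0,1],[0,0,0.8,0,0,0,1],[0,0,0.8,0,0,0,1]]

```text
t: 31.2
tool_pos: [0.5876, -0.3782, 0.177]
orientation: [180.0, -0.1, -20.8]
ft_force: [-0.2, 0.7, 5.7]
grip_width: 0.0109
grasp_force: 39.3
```

Emit:
servo_tool:
  plan:
    - [[0,0,0,0,0,0,1],[0,0,0,0,0,0,1],[0,0,-1.4,0,0,0,1],[0,0,-2.9,0,0,0,1],[-0.1,0,-4.4,0,0,0,1]]

```text
t: 31.7
tool_pos: [0.5864, -0.3778, 0.2214]
orientation: [180.0, -0.0, -20.8]
ft_force: [0.1, 0.1, 0.1]
grip_width: 0.011
grasp_force: 39.2
```

Emit:
servo_tool:
  plan:
    - [[0,0,-2.5,0,0,0,1],[0,0,-5,0,0,0,1],[0,0,-5,0,0,0,1]]

```text
t: 32.0
tool_pos: [0.587, -0.379, 0.2749]
orientation: [179.9, -0.4, -20.8]
ft_force: [-0.2, -0.6, -0.4]
grip_width: 0.0108
grasp_force: 39.2
```

```bash
python3 - <<'E'
from h import *
check()
h=boxp(.017,.019); e=down(-7.6)
plan([([.52,-.12,.30],down(-15),1,4),(h+[.275],e,1,4),(h+[.25],e,1,3,1)])
E
```

```text
t 32.0 tcp [ 0.587  -0.379   0.2749] rpy [179.9  -0.4 -20.8] F [-0.2 -0.6 -0.4] w 0.0108 gf 39.2 dcmd mm [ 1.3 -1.1  4.5] j [2, 43, 40, 94, -33, 55, -57]
[[[-2.2,-3.1,-0.4,0,0,-0.01,1],[-4.4,-6.2,-0.8,0,0,-0.03,1],[-6.6,-9.3,-1.3,0,0,-0.04,1],[-8.8,-12.4,-1.7,0,0,-0.06,1],[-11,-15.5,-2.1,0,0,-0.07,1]]]
[[[-1.9,-3.3,-0.4,0,0,-0.02,1],[-3.9,-6.5,-0.9,0,0,-0.03,1],[-4.5,-10.4,-0.5,0,0,-0.05,1],[-5,-14.2,0,0,0,-0.08,1],[-5.6,-18.1,0.4,0,0,-0.1,1]]]
[[[-0.2,-3.9,0.4,0,0,-0.02,1],[-0.4,-7.8,0.8,0,0,-0.04,1],[-0.6,-11.7,1.2,0,0,-0.06,1],[-0.5,-11.7,3.7,0,0,-0.06,1],[-0.5,-11.7,3.7,0,0,-0.06,1]]]
end [0.5549 0.1113 0.2499] [179.9   0.3  -7.7]
```

Emit:
servo_tool:
  plan:
    - [[-2.2,-3.1,-0.4,0,0,-0.01,1],[-4.4,-6.2,-0.8,0,0,-0.03,1],[-6.6,-9.3,-1.3,0,0,-0.04,1],[-8.8,-12.4,-1.7,0,0,-0.06,1],[-11,-15.5,-2.1,0,0,-0.07,1]]

```text
t: 32.5
tool_pos: [0.5378, -0.1922, 0.2911]
orientation: [-180.0, -0.0, -16.8]
ft_force: [0.9, 0.7, 0.8]
grip_width: 0.0108
grasp_force: 39.3
```

Emit:
servo_tool:
  plan:
    - [[-1.9,-3.3,-0.4,0,0,-0.02,1],[-3.9,-6.5,-0.9,0,0,-0.03,1],[-4.5,-10.4,-0.5,0,0,-0.05,1],[-5,-14.2,0,0,0,-0.08,1],[-5.6,-18.1,0.4,0,0,-0.1,1]]

```text
t: 33.0
tool_pos: [0.5371, -0.0027, 0.287]
orientation: [-180.0, -0.0, -11.0]
ft_force: [-0.2, 0.2, -0.7]
grip_width: 0.011
grasp_force: 39.3
```

Emit:
servo_tool:
  plan:
    - [[-0.2,-3.9,0.4,0,0,-0.02,1],[-0.4,-7.8,0.8,0,0,-0.04,1],[-0.6,-11.7,1.2,0,0,-0.06,1],[-0.5,-11.7,3.7,0,0,-0.06,1],[-0.5,-11.7,3.7,0,0,-0.06,1]]

```text
t: 33.5
tool_pos: [0.5536, 0.1131, 0.2477]
orientation: [179.9, 0.2, -7.5]
ft_force: [-0.6, -0.5, -0.2]
grip_width: 0.0107
grasp_force: 39.3
```

```bash
python3 - <<'E'
from h import *
held(.066,'hd3');check()
h=boxp(.017,.019); e=down(-7.6)
plan([(h+[.222],e,1,3),(h+[.199],e,1,1.2,1),(h+[.199],e,.7,1,3),(h+[.215],e,.7,1.5),(h+[.275],e,.7,4,0)])
plan([([.54,-.12,.30],down(-8),.4)])
E
```

```text
width 0.01071102152077463 amber n 23 along [-0.027  0.01 ] cap junction expected 0.022000000000000002 cross -0.003
t 33.55 tcp [0.554  0.1114 0.249 ] rpy [ 1.799e+02  1.000e-01 -7.600e+00] F [-0.3 -0.7  1.7] w 0.0107 gf 39.3 dcmd mm [-0.9  0.1 -0.9] j [-46, 34, 38, 113, -30, 43, -87]
[[[0,0,2.8,0,0,0,1],[0,0,3.9,0,0,0,1],[0,0,5.1,0,0,0,1],[0,0,5.1,0,0,0,1],[0,0,5.1,0,0,0,0.7]]]
[[[0,0,0,0,0,0,0.7],[0,0,0,0,0,0,0.7],[0,0,0,0,0,0,0.7],[0,0,-0.8,0,0,0,0.7],[0,0,-1.6,0,0,0,0.7]]]
[[[0,0,-3,0,0,0,0.7],[-0.1,0,-6,0,0,0,0.7]]]
end [0.554  0.1115 0.2749] [179.9   0.3  -7.7]
[[[0.3,3.9,-0.4,0,0,0,0.4],[0.6,7.7,-0.8,0,0,0,0.4],[0.9,11.6,-1.2,0,0,0,0.4],[1.1,15.4,-1.6,0,0,0,0.4],[1.4,19.3,-2.1,0,0,0,0.4]]]
[[[0.3,3.8,-0.4,0,0,0,0.4]]]
end [ 0.54   -0.1196  0.3003] [179.9   0.3  -7.7]
```

Emit:
servo_tool:
  plan:
    - [[0.2,0,2.8,0,0,0,1],[0.2,0,3.9,0,0,0,1],[0.2,0,5.1,0,0,0,1],[0.2,0,5.1,0,0,0,1],[0.2,0,5.1,0,0,0,0.7]]

```text
t: 34.05
tool_pos: [0.557, 0.1109, 0.1992]
orientation: [-180.0, -0.0, -7.7]
ft_force: [-0.2, 0.3, -0.1]
grip_width: 0.0239
grasp_force: 0.0
```

Emit:
servo_tool:
  plan:
    - [[0,0,0,0,0,0,0.7],[0,0,0,0,0,0,0.7],[0,0,0,0,0,0,0.7],[0,0,-0.8,0,0,0,0.7],[0,0,-1.6,0,0,0,0.7]]

```text
t: 34.55
tool_pos: [0.5568, 0.1113, 0.2153]
orientation: [180.0, 0.0, -7.6]
ft_force: [0.5, -0.4, -0.0]
grip_width: 0.0257
grasp_force: 0.0
```

Emit:
servo_tool:
  plan:
    - [[0,0,-3,0,0,0,0.7],[-0.2,0,-6,0,0,0,0.7]]

```text
t: 34.75
tool_pos: [0.5548, 0.1115, 0.2759]
orientation: [180.0, 0.0, -7.7]
ft_force: [0.4, -0.3, 1.0]
grip_width: 0.0257
grasp_force: 0.0
```

Emit:
servo_tool:
  plan:
    - [[0.3,3.9,-0.4,0,0,0,0.4],[0.6,7.7,-0.8,0,0,0,0.4],[0.9,11.6,-1.2,0,0,0,0.4],[1.1,15.4,-1.6,0,0,0,0.4],[1.4,19.3,-2.1,0,0,0,0.4]]

```text
t: 35.25
tool_pos: [0.5427, -0.0829, 0.2967]
orientation: [-180.0, -0.0, -7.6]
ft_force: [-0.1, -0.5, -0.7]
grip_width: 0.051
grasp_force: 0.0
```

Emit:
servo_tool:
  plan:
    - [[0.3,3.8,-0.4,0,0,0,0.4]]

```text
t: 35.35
tool_pos: [0.5407, -0.1213, 0.3009]
orientation: [-180.0, -0.1, -7.6]
ft_force: [0.4, 0.1, 0.7]
grip_width: 0.051
grasp_force: 0.0
```

```bash
python3 - <<'E'
from h import *
check();boxlook("b4")
pick(.595,-.263,27)
E
```

```text
t 35.35 tcp [ 0.5407 -0.1213  0.3009] rpy [-1.8e+02 -1.0e-01 -7.6e+00] F [0.4 0.1 0.7] w 0.051 gf 0.0 dcmd mm [ 0.7 -1.6  0.5] j [-26, 29, 42, 113, -26, 48, -67]
top BOX x,y [ 0.016 -0.072] ang -179.6 L 0.086
top BOX x,y [-0.028 -0.075] ang -180.0 L 0.085
top BOX x,y [0.016 0.02 ] ang 179.4 L 0.065
top BOX x,y [-0.028  0.02 ] ang -179.8 L 0.064
scene BOX x,y [-0.028  0.026] ang 178.3 L 0.06
scene BOX x,y [0.017 0.026] ang 178.9 L 0.062
scene BOX x,y [-0.027 -0.058] ang -0.7 L 0.086
scene BOX x,y [ 0.017 -0.057] ang 0.4 L 0.084
scene [ 0.5935 -0.2635] hd 26.9 L 0.038
[[[1.5,2.7,0.6,0,0,-0.12,0.4],[3,5.4,1.2,0,0,-0.24,0.4],[4.4,8.1,1.8,0,0,-0.36,0.4],[5.9,10.8,2.4,0,0,-0.48,0.4],[7.4,13.5,3,0,0.01,-0.61,0.4]]]
[[[0,0,3.5,0,0,0,0.4],[0,-0.1,7,0,0,0,0.4],[0,-0.1,7.8,0,0,0,0.4],[0,-0.1,8.6,0,0,0,0.4],[0,-0.1,9.4,0,0,0,0.4]]]
[[[0,0,0,0,0,0,1],[0,0,0,0,0,0,1],[0,0,0,0,0,0,1],[0,0,0,0,0,0,1],[0,0,0,0,0,0,1]]]
[[[0,0,0,0,0,0,1],[0,0,-1.4,0,0,0,1],[0,0,-2.9,0,0,0,1],[0,0.1,-4.4,0,0,0,1],[0,0.1,-6.9,0,0,0,1]]]
[[[0,0,-2.5,0,0,0,1],[0,0,-2.5,0,0,0,1]]]
end [ 0.595  -0.2634  0.2703] [179.9  -0.2  27.2]
```

Emit:
servo_tool:
  plan:
    - [[1.5,2.7,0.6,0,0,-0.12,0.4],[3,5.4,1.2,0,0,-0.24,0.4],[4.4,8.1,1.8,0,0,-0.36,0.4],[5.9,10.8,2.4,0,0,-0.48,0.4],[7.4,13.5,3,0,0.01,-0.61,0.4]]

```text
t: 35.95
tool_pos: [0.5971, -0.2636, 0.2699]
orientation: [179.8, -0.6, 27.7]
ft_force: [0.4, 0.1, 0.2]
grip_width: 0.0514
grasp_force: 0.0
```

Emit:
servo_tool:
  plan:
    - [[0,0,3.5,0,0,0,0.4],[0,-0.1,7,0,0,0,0.4],[0,-0.1,7.8,0,0,0,0.4],[0,-0.1,8.6,0,0,0,0.4],[0,-0.1,9.4,0,0,0,0.4]]

```text
t: 36.45
tool_pos: [0.5977, -0.2621, 0.1768]
orientation: [179.7, -0.6, 27.4]
ft_force: [0.2, 0.3, 0.5]
grip_width: 0.0512
grasp_force: 0.0
```

Emit:
servo_tool:
  plan:
    - [[0,0,0,0,0,0,1],[0,0,0,0,0,0,1],[0,0,0,0,0,0,1],[0,0,0,0,0,0,1],[0,0,0,0,0,0,1]]

```text
t: 36.95
tool_pos: [0.5973, -0.2624, 0.1769]
orientation: [179.8, -0.6, 27.3]
ft_force: [-1.4, 1.0, 7.0]
grip_width: 0.011
grasp_force: 39.4
```

Emit:
servo_tool:
  plan:
    - [[0,0,0,0,0,0,1],[0,0,-1.4,0,0,0,1],[0,0,-2.9,0,0,0,1],[0,0.1,-4.4,0,0,0,1],[0,0.1,-6.9,0,0,0,1]]

```text
t: 37.45
tool_pos: [0.5963, -0.2631, 0.2456]
orientation: [179.9, -0.5, 27.3]
ft_force: [0.1, -1.0, 0.3]
grip_width: 0.0115
grasp_force: 39.1
```

Emit:
servo_tool:
  plan:
    - [[0,0,-2.5,0,0,0,1],[0,0,-2.5,0,0,0,1]]

```text
t: 37.65
tool_pos: [0.5976, -0.2644, 0.2747]
orientation: [179.5, -0.8, 27.3]
ft_force: [0.2, -1.2, 0.4]
grip_width: 0.0111
grasp_force: 39.1
```

```bash
python3 - <<'E'
from h import *
check()
h=boxp(-.005,.090); e=down(-7.6)
plan([([.51,-.1,.30],down(5),1,4),(h+[.275],e,1,4),(h+[.25],e,1,3,1)])
E
```

```text
t 37.65 tcp [ 0.5976 -0.2644  0.2747] rpy [179.5  -0.8  27.3] F [ 0.2 -1.2  0.4] w 0.0111 gf 39.1 dcmd mm [ 2.5 -1.   4.4] j [-2, 36, 30, 100, -23, 49, -25]
[[[0,-3.7,-0.6,0,0,0.08,1],[0,-7.4,-1.2,0,0,0.16,1],[0,-11,-1.8,0,0,0.23,1],[-0.1,-14.7,-2.4,0,0,0.31,1],[-0.1,-18.4,-3,0,0,0.39,1]]]
[[[-0.2,-3.4,0.4,0,0,0.03,1],[-0.4,-6.7,0.8,0,0,0.07,1],[-0.6,-10.1,1.2,0,0,0.11,1],[-0.8,-13.4,1.6,0,0,0.14,1],[-1,-16.7,2.1,0,0,0.18,1]]]
[[[-0.8,-3.3,0.4,0,0,0.04,1],[-0.8,-3.3,2.9,0,0,0.04,1],[-0.8,-3.3,2.9,0,0,0.04,1]]]
end [0.481  0.0989 0.2498] [-180.    -0.3   -7.7]
```

Emit:
servo_tool:
  plan:
    - [[0,-3.7,-0.6,0,0,0.08,1],[0,-7.4,-1.2,0,0,0.16,1],[0,-11,-1.8,0,0,0.23,1],[-0.1,-14.7,-2.4,0,0,0.31,1],[-0.1,-18.4,-3,0,0,0.39,1]]

```text
t: 38.15
tool_pos: [0.5098, -0.0991, 0.2995]
orientation: [-179.9, -0.6, 4.8]
ft_force: [0.9, 1.1, 0.7]
grip_width: 0.0116
grasp_force: 39.1
```

Emit:
servo_tool:
  plan:
    - [[-0.2,-3.4,0.4,0,0,0.03,1],[-0.4,-6.7,0.8,0,0,0.07,1],[-0.6,-10.1,1.2,0,0,0.11,1],[-0.8,-13.4,1.6,0,0,0.14,1],[-1,-16.7,2.1,0,0,0.18,1]]

```text
t: 38.65
tool_pos: [0.4862, 0.0666, 0.2785]
orientation: [-179.8, -0.6, -5.4]
ft_force: [-0.5, -0.1, -0.3]
grip_width: 0.0111
grasp_force: 39.1
```

Emit:
servo_tool:
  plan:
    - [[-0.8,-3.3,0.4,0,0,0.04,1],[-0.8,-3.3,2.9,0,0,0.04,1],[-0.8,-3.3,2.9,0,0,0.04,1]]

```text
t: 38.95
tool_pos: [0.4807, 0.1003, 0.2477]
orientation: [-179.9, -0.3, -7.4]
ft_force: [-0.9, 0.2, 0.2]
grip_width: 0.0112
grasp_force: 39.1
```

```bash
python3 - <<'E'
from h import *
held(.044,'hd4');check()
im=cv2.imread("pics/hd4.png");cv2.imwrite("pics/c8.png",cv2.resize(im[170:270,240:375],(736,545),interpolation=2))
h=boxp(-.005,.090); e=down(-7.6)
plan([(h+[.222],e,1,3),(h+[.199],e,1,1.2,1),(h+[.199],e,.7,1,3),(h+[.215],e,.7,1.5),(h+[.275],e,.7,4,0)])
E
```

```text
width 0.011163729503259563 amber n 12 along [-0.023  0.002] cap junction expected 0.011 cross -0.003
t 39.0 tcp [0.4813 0.0989 0.2488] rpy [-179.9   -0.4   -7.6] F [ 0.6 -0.5  1.1] w 0.0113 gf 39.1 dcmd mm [ 0.3  0.  -1. ] j [-50, 28, 39, 123, -29, 37, -89]
[[[0,0,2.8,0,0,0,1],[0,0,3.9,0,0,0,1],[0,0,5.1,0,0,0,1],[0,0,5.1,0,0,0,1],[0,0,5.1,0,0,0,0.7]]]
[[[0,0,0,0,0,0,0.7],[0,0,0,0,0,0,0.7],[0,0,0,0,0,0,0.7],[0,0,-0.8,0,0,0,0.7],[0,0,-1.6,0,0,0,0.7]]]
[[[0,0,-3,0,0,0,0.7],[0,0,-6,0,0,0,0.7]]]
end [0.4809 0.0989 0.2748] [-180.    -0.3   -7.7]
```

View pics/c8.png

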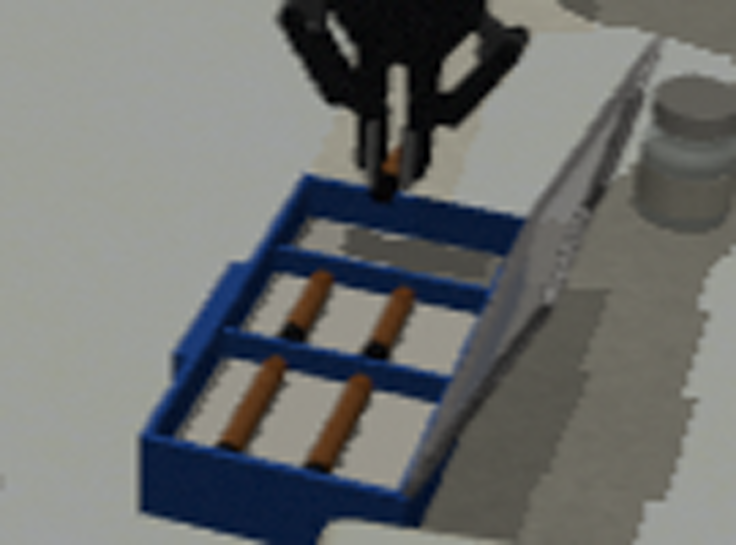

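All four tubes lie flat in their rows and the short one is held over its row. I'll lower it.

Emit:
servo_tool:
  plan:
    - [[0,0,2.8,0,0,0,1],[0,0,3.9,0,0,0,1],[0,0,5.1,0,0,0,1],[0,0,5.1,0,0,0,1],[0,0,5.1,0,0,0,0.7]]

```text
t: 39.5
tool_pos: [0.4827, 0.0985, 0.1986]
orientation: [-179.8, -0.5, -7.7]
ft_force: [-1.0, 0.1, 0.5]
grip_width: 0.0245
grasp_force: 0.0
```

Emit:
servo_tool:
  plan:
    - [[0,0,0,0,0,0,0.7],[0,0,0,0,0,0,0.7],[0,0,0,0,0,0,0.7],[0,0,-0.8,0,0,0,0.7],[0,0,-1.6,0,0,0,0.7]]

```text
t: 40.0
tool_pos: [0.4822, 0.099, 0.2148]
orientation: [-179.8, -0.5, -7.6]
ft_force: [0.4, -1.0, -0.2]
grip_width: 0.0258
grasp_force: 0.0
```

Emit:
servo_tool:
  plan:
    - [[0,0,-3,0,0,0,0.7],[0,0,-6,0,0,0,0.7]]

```text
t: 40.2
tool_pos: [0.4814, 0.0987, 0.2753]
orientation: [-179.9, -0.5, -7.7]
ft_force: [0.2, 1.6, 1.5]
grip_width: 0.0252
grasp_force: 0.0
```

```bash
python3 - <<'E'
from h import *
check(); e=down(82.4)
plan([([.481,.099,.42],down(-7.6),1),(boxp(.09,.0)+[.42],down(40),1),(boxp(.19,0)+[.42],e,1,4,2)])
E
```

```text
t 40.2 tcp [0.4814 0.0987 0.2753] rpy [-179.9   -0.5   -7.7] F [0.2 1.6 1.5] w 0.0252 gf 0.0 dcmd mm [ 0.6 -0.2  0.5] j [-52, 25, 42, 123, -26, 40, -91]
[[[0,0,-3.6,0,0,0,1],[0,0,-7.3,0,0,0,1],[0.1,0,-10.9,0,0,0,1],[0.1,0,-14.5,0,0,0,1],[1.6,-1.6,-14.5,0,0,-0.14,1]]]
[[[1.7,-1.4,0,0,0,-0.14,1],[3.4,-2.7,0,0,0,-0.28,1],[5.1,-4.1,0,0,0,-0.42,1],[6.8,-5.5,0,0,0,-0.55,1],[8.5,-6.8,0,0,0,-0.69,1]]]
[[[1.2,-1.1,0,0,0,-0.13,1],[2.5,-2.3,0,0,0,-0.25,1],[3.7,-3.4,0,0,0,-0.37,1],[4.9,-4.5,0,0,0,-0.5,1],[6.2,-5.6,0,0,0,-0.62,1]]]
[[[1.6,-0.3,0,0,0,-0.12,1],[1.6,-0.3,0,0,0,-0.12,1],[1.6,-0.3,0,0,0,-0.12,1]]]
end [0.5957 0.28   0.4204] [179.7  -0.   82.2]
```

Emit:
servo_tool:
  plan:
    - [[0,0,-3.6,0,0,0,1],[0,0,-7.3,0,0,0,1],[0.1,0,-10.9,0,0,0,1],[0.1,0,-14.5,0,0,0,1],[1.6,-1.6,-14.5,0,0,-0.14,1]]

```text
t: 40.7
tool_pos: [0.4986, 0.1103, 0.4247]
orientation: [-179.6, -0.9, 0.3]
ft_force: [0.7, 0.3, -0.2]
grip_width: 0.0002
grasp_force: 0.0
```

Emit:
servo_tool:
  plan:
    - [[1.7,-1.4,0,0,0,-0.14,1],[3.4,-2.7,0,0,0,-0.28,1],[5.1,-4.1,0,0,0,-0.42,1],[6.8,-5.5,0,0,0,-0.55,1],[8.5,-6.8,0,0,0,-0.69,1]]

```text
t: 41.2
tool_pos: [0.5832, 0.1815, 0.421]
orientation: [179.7, -0.5, 40.2]
ft_force: [-0.1, -0.6, 0.5]
grip_width: 0.0002
grasp_force: 0.0
```

Emit:
servo_tool:
  plan:
    - [[1.2,-1.1,0,0,0,-0.13,1],[2.5,-2.3,0,0,0,-0.25,1],[3.7,-3.4,0,0,0,-0.37,1],[4.9,-4.5,0,0,0,-0.5,1],[6.2,-5.6,0,0,0,-0.62,1]]

```text
t: 41.7
tool_pos: [0.5942, 0.264, 0.4214]
orientation: [179.5, -0.2, 75.7]
ft_force: [0.1, 0.1, -0.5]
grip_width: 0.0003
grasp_force: 0.0
```

Emit:
servo_tool:
  plan:
    - [[1.6,-0.3,0,0,0,-0.12,1],[1.6,-0.3,0,0,0,-0.12,1],[1.6,-0.3,0,0,0,-0.12,1]]

```text
t: 42.0
tool_pos: [0.5954, 0.2794, 0.421]
orientation: [179.4, -0.1, 82.1]
ft_force: [0.3, -0.3, 0.6]
grip_width: -0.0001
grasp_force: 0.0
```

```bash
python3 - <<'E'
from h import *
check(); boxlook("b5"); e=down(82.4)
im=cv2.imread("pics/b5s.png"); t=cv2.imread("pics/b5t.png")
cv2.imwrite("pics/c9.png",np.hstack([cv2.resize(im[120:280,200:400],(440,352)),cv2.resize(t[120:280,180:340],(352,352))]))
w=[(boxp(.19,0)+[.32],e,1,4)]
for deg,r in((108,.13),(102,.13),(94,.13),(86,.128),(78,.126)):
    a=np.radians(deg); x=.065-r*np.cos(a)+.0025*np.sin(a)+.012; z=.0485+r*np.sin(a)-.018
    w.append((boxp(x,0)+[z+.173],e,1,1.8))
plan(w)
E
```

```text
t 42.0 tcp [0.5954 0.2794 0.421 ] rpy [ 1.794e+02 -1.000e-01  8.210e+01] F [ 0.3 -0.3  0.6] w -0.0001 gf 0.0 dcmd mm [-0.3 -0.6  0.6] j [-49, 26, 26, 92, -12, 64, -28]
top BOX x,y [ 0.016 -0.072] ang -179.6 L 0.086
top BOX x,y [-0.028 -0.075] ang 179.9 L 0.085
top BOX x,y [0.016 0.02 ] ang 179.4 L 0.065
top BOX x,y [-0.029  0.02 ] ang -179.8 L 0.062
top BOX x,y [-0.006  0.089] ang 178.9 L 0.04
scene BOX x,y [-0.005  0.095] ang 175.8 L 0.045
scene BOX x,y [-0.028  0.026] ang 178.3 L 0.06
scene BOX x,y [0.017 0.026] ang 178.9 L 0.062
scene BOX x,y [-0.027 -0.058] ang -0.7 L 0.086
scene BOX x,y [ 0.017 -0.057] ang 0.2 L 0.084
[[[0,0,3.3,0,0,0,1],[0,0,6.7,0,0,0,1],[0,0,10,0,0,0,1],[-1.7,0,9.9,0,0,0,1],[-3.5,0,9.7,0,0,0,1]]]
[[[-1.8,0,-0.2,0,0,0,1],[-3.5,0,-0.4,0,0,0,1],[-4.8,0,-0.7,0,0,0,1],[-5.7,0,-0.9,0,0,0,1],[-6.6,0,-1,0,0,0,1]]]
[[[-0.9,0,0.1,0,0,0,1],[-1.8,0,0.2,0,0,0,1],[-3.5,0,0.7,0,0,0,1]]]
end [0.5778 0.1452 0.3263] [179.7  -0.   82.2]
```

View pics/c9.png

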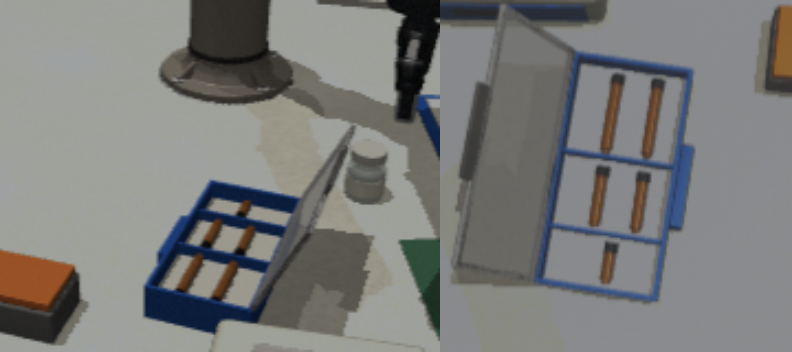

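All five tubes lie flat in the right rows, and the gripper is behind the lid. I'll push the lid over.

Emit:
servo_tool:
  plan:
    - [[0,0,3.3,0,0,0,1],[0,0,6.7,0,0,0,1],[0,0,10,0,0,0,1],[-1.7,0,9.9,0,0,0,1],[-3.5,0,9.7,0,0,0,1]]

```text
t: 42.6
tool_pos: [0.5917, 0.2435, 0.3238]
orientation: [179.5, -0.1, 82.2]
ft_force: [-0.2, -0.6, 0.8]
grip_width: -0.0
grasp_force: 0.0
```

Emit:
servo_tool:
  plan:
    - [[-1.8,0,-0.2,0,0,0,1],[-3.5,0,-0.4,0,0,0,1],[-4.8,0,-0.7,0,0,0,1],[-5.7,0,-0.9,0,0,0,1],[-6.6,0,-1,0,0,0,1]]

```text
t: 43.1
tool_pos: [0.5829, 0.1794, 0.3342]
orientation: [179.4, -0.2, 82.3]
ft_force: [0.6, 0.8, 0.7]
grip_width: -0.0002
grasp_force: 0.4
```

Emit:
servo_tool:
  plan:
    - [[-0.9,0,0.1,0,0,0,1],[-1.8,0,0.2,0,0,0,1],[-3.5,0,0.7,0,0,0,1]]

```text
t: 43.4
tool_pos: [0.5783, 0.146, 0.3261]
orientation: [179.4, -0.2, 82.5]
ft_force: [0.7, 1.2, 1.0]
grip_width: 0.0004
grasp_force: 0.5
```

```bash
python3 - <<'E'
from h import *
check(); e=down(82.4)
snap("scene","s10")
w=[]
for deg,r in((72,.126),(64,.126),(56,.126),(48,.126),(40,.125),(32,.124),(24,.123),(16,.122),(10,.121),(5,.12),(1.5,.12)):
    a=np.radians(deg); x=.065-r*np.cos(a)+.0025*np.sin(a)+.011; z=.0485+r*np.sin(a)+.0025*np.cos(a)-.018*max(0,(deg-45)/45)
    w.append((boxp(x,0)+[z+.173],e,1,1.9))
plan(w)
E
```

```text
t 43.4 tcp [0.5783 0.146  0.3261] rpy [179.4  -0.2  82.5] F [0.7 1.2 1. ] w 0.0004 gf 0.5 dcmd mm [ 0.5  0.7 -0.1] j [-39, 26, 25, 106, -14, 50, -15]
[[[-1.4,0,-0.5,0,0,0,1],[-3.1,0,-0.2,0,0,0,1],[-4.6,0,0.3,0,0,0,1],[-6,0,1.1,0,0,0,1],[-7.2,0,2.2,0,0,0,1]]]
[[[-1,0,1.5,0,0,0,1],[-1.7,0,3,0,0,0,1],[-2.2,0,4.7,0,0,0,1],[-2.4,0,5.9,0,0,0,1],[-2.5,0,7,0,0,0,1]]]
[[[-0.1,0,0.7,0,0,0,1]]]
end [0.565  0.0482 0.2272] [179.7  -0.   82.2]
```

Emit:
servo_tool:
  plan:
    - [[-1.4,0,-0.5,0,0,0,1],[-3.1,0,-0.2,0,0,0,1],[-4.6,0,0.3,0,0,0,1],[-6,0,1.1,0,0,0,1],[-7.2,0,2.2,0,0,0,1]]

```text
t: 43.95
tool_pos: [0.5687, 0.0723, 0.3035]
orientation: [179.4, -0.2, 82.3]
ft_force: [0.1, 0.2, -0.1]
grip_width: 0.0002
grasp_force: 0.2
```

Emit:
servo_tool:
  plan:
    - [[-1,0,1.5,0,0,0,1],[-1.7,0,3,0,0,0,1],[-2.2,0,4.7,0,0,0,1],[-2.4,0,5.9,0,0,0,1],[-2.5,0,7,0,0,0,1]]

```text
t: 44.45
tool_pos: [0.5659, 0.0487, 0.2326]
orientation: [179.5, -0.1, 82.3]
ft_force: [0.5, -0.4, 0.5]
grip_width: -0.0001
grasp_force: 0.2
```

Emit:
servo_tool:
  plan:
    - [[-0.1,0,0.7,0,0,0,1],[-0.1,0,0.7,0,0,0,1],[-0.1,0,0.8,0,0,0,1],[-0.1,0,0.9,0,0,0,1],[-0.1,0,0.9,0,0,0,1]]

```text
t: 44.95
tool_pos: [0.5663, 0.0486, 0.2253]
orientation: [179.4, -0.2, 82.3]
ft_force: [0.5, -1.1, -0.2]
grip_width: -0.0004
grasp_force: 0.0
```

Emit:
servo_tool:
  plan:
    - [[0,0,0.1,0,0,0,1],[0,0,0.1,0,0,0,1]]

```text
t: 45.15
tool_pos: [0.5664, 0.0485, 0.2245]
orientation: [179.4, -0.2, 82.3]
ft_force: [-0.3, 0.3, 3.8]
grip_width: 0.0001
grasp_force: 1.9
```

```bash
python3 -c "
from h import *
p,r,s=pose();print(p,s['ft_force'])"
```

```text
[0.56639238 0.04852044 0.22449537] [-0.30565993  0.34450581  3.84233093]
```

Emit:
servo_tool:
  plan:
    - [[0,0,0.1,0,0,0,1],[0,0,0.1,0,0,0,1],[0,0,-3,0,0,0,1],[0,0,-7,0,0,0,1],[0,0,-11,0,0,0,1]]

```text
t: 45.65
tool_pos: [0.5648, 0.0481, 0.3349]
orientation: [179.5, -0.1, 82.3]
ft_force: [0.9, 1.5, 1.1]
grip_width: -0.0002
grasp_force: 0.0
```

Emit:
servo_tool:
  plan:
    - [[-4.5,0,-2,0,0,0,1],[-9,0,-4,0,0,0,1],[-13.5,0,-4,0,0,0,1],[-18,0,-4,0,0,0,1],[-22,0,-4,0,0,0,1]]

```text
t: 46.15
tool_pos: [0.5345, -0.1721, 0.3737]
orientation: [179.4, -0.2, 82.3]
ft_force: [0.3, -1.2, -0.6]
grip_width: -0.0
grasp_force: 0.0
```

Emit:
servo_tool:
  plan:
    - [[0,0,0,0,0,0,1],[0,0,0,0,0,0,1],[0,0,0,0,0,0,1]]

```text
t: 46.45
tool_pos: [0.5357, -0.1685, 0.373]
orientation: [179.5, -0.2, 82.4]
ft_force: [-0.5, 0.4, -0.5]
grip_width: 0.0001
grasp_force: 0.0
```

```bash
python3 - <<'E'
from h import *
p,r,s=pose();print(p,s["t"],s["ft_force"])
im=snap("scene","f_s"); t=snap("top","f_t")
cv2.imwrite("pics/c11.png",np.hstack([cv2.resize(im[170:280,150:450],(450,330)),cv2.resize(t[120:310,100:310],(350,330))]))
for q in ((-.079,0,.051),(-.079,.045,.051),(-.065,-.126,.051)): print(proj("scene",[*boxp(q[0],q[1]),q[2]]).round(1))
E
```

```text
[ 0.53565859 -0.16852428  0.37302033] 46.45 [-0.54787727  0.36545539 -0.45432176]
[276.4 220.2]
[281.7 212. ]
[264.9 247.2]
```

View pics/c11.png

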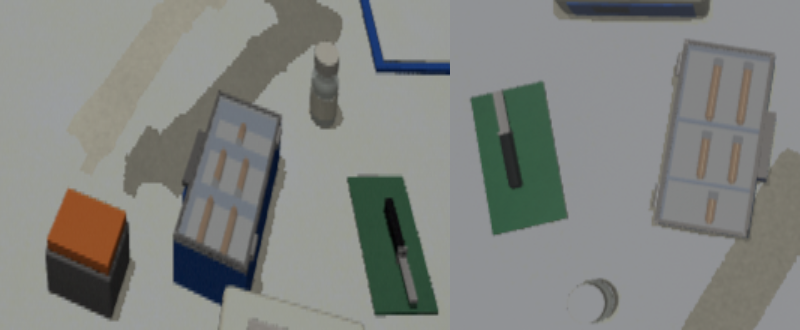

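The lid is shut with the five tubes inside in their rows. The tool lies flat on the mat, and the jar and tip box are untouched.

```bash
python3 -c "
from cell import sign_off
print(sign_off())"
```

```text
the job is handed in; nothing more can be done
None
```

I levered the cover open with the blade, laid all five tubes present flat in their matching rows, shut the cover, left the tool flat on its mat with the jar and tip box untouched, and handed the job in after about 46 s of robot time; the hand-in returned no verdict.

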